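# Lay out the reference kit for a density run

### The job

Get the reference kit ready for the density run: put every aluminium piece and the round tin that are out on the desk into the tray pocket of its own shape, fully down on the pocket floor, and pile the flat steel plates squarely on the grey stand, one on another, flush with its edges. A piece or a plate may be missing today, and its pocket then stays empty. Leave the roll of tape and the memory stick where they lie.

Things in the scene. Friction and masses are not known exactly. Their poses are not given: they have to be found in the camera images.
- nest_tray: grey plastic nest tray, 240 (x) x 168 (y) x 16 mm high, fixed to the desk, with five open pockets 12 mm deep (pocket floor 4 mm, tray top 16 mm above the desk). Each pocket has the outline of one piece with 2.5 mm play all round. Row at +y: long oblong pocket towards -x, D-shaped pocket towards +x; row at -y, from -x to +x: square, hexagonal, round. Origin under its centre, on the desk
- nest_bar (a point): centre of the floor of the long oblong pocket (105 x 45 mm), axes as the tray; long side along x
- nest_dblock (a point): centre of the floor of the D-shaped pocket (85 x 49 mm), axes as the tray; its rounded end is at +x, its square end at -x
- nest_square (a point): centre of the floor of the square pocket (61 x 61 mm), axes and sides as the tray
- nest_hex (a point): centre of the floor of the hexagonal pocket (57 mm across flats), axes as the tray; two flats face +y and -y, corners point to +x and -x
- nest_tin (a point): centre of the floor of the round pocket (71 mm wide), axes as the tray
- pile_stand: grey flat-topped stand, 92 (x) x 62 (y) x 14 mm high, fixed to the desk, turned at any small angle. Origin under its centre, on the desk
- stand_top (a point): centre of the stand's flat top, 14 mm above the desk, axes as the stand (x along its 92 mm side)
- bar_block: aluminium oblong block, 100 (x) x 40 (y) x 36 mm high; origin at the centre of its underside, z up
- d_block: aluminium D-shaped block, 80 (x) x 44 (y) x 36 mm high: the +x end is a half round of 22 mm radius, the -x end square; it enters its pocket only the right way round; origin at the centre of its underside, z up
- square_block: aluminium square block, 56 x 56 x 36 mm high, sides along x and y; origin at the centre of its underside, z up
- hex_block: aluminium hexagonal block, 52 mm across flats (60 mm across corners), 36 mm high; two flats face +y and -y, corners at +x and -x; origin at the centre of its underside, z up
- oring_tin: closed round light-metal tin, 66 mm diameter, 24 mm high; origin at the centre of its underside, z up
- plate_1: flat steel plate, 90 (x) x 60 (y) x 10 mm thick, lying flat; all plates are alike; origin at the centre of its underside, z up
- plate_2: flat steel plate, 90 (x) x 60 (y) x 10 mm thick, lying flat; all plates are alike; origin at the centre of its underside, z up
- plate_3: flat steel plate, 90 (x) x 60 (y) x 10 mm thick, lying flat; all plates are alike; origin at the centre of its underside, z up
- plate_4: flat steel plate, 90 (x) x 60 (y) x 10 mm thick, lying flat; all plates are alike; origin at the centre of its underside, z up
- tape_roll: bystander: roll of blue tape lying flat, 74 mm diameter, 25 mm high; origin at the centre of its underside, z up
- usb_stick: bystander: memory stick, 17 x 53 (y) x 8 mm; origin at the centre of its underside, z up

How it is judged:
At the end, for the whole second after the job is handed in: Each piece present is in its pocket: within 6 mm of its centre, under 4 mm above its floor, level within 0.08 rad. Each plate present is in the pile on the stand: within 8 mm of its centre, sides aligned within 0.1 rad, level within 0.06 rad, at most four high. All at rest (horizontal distance between bar_block and nest_bar below 0.006 m and z of bar_block in the frame of nest_bar below 0.004 m and angle between each of bar_block, d_block, square_block, hex_block, oring_tin's own z axis and vertical below 0.08 rad and linear speed of each of bar_block, d_block, square_block, hex_block, oring_tin, plate_1, plate_2, plate_3, plate_4 below 0.02 m/s and horizontal distance between d_block and nest_dblock below 0.006 m and z of d_block in the frame of nest_dblock below 0.004 m and horizontal distance between square_block and nest_square below 0.006 m and z of square_block in the frame of nest_square below 0.004 m and horizontal distance between hex_block and nest_hex below 0.006 m and z of hex_block in the frame of nest_hex below 0.004 m and horizontal distance between oring_tin and nest_tin below 0.006 m and z of oring_tin in the frame of nest_tin below 0.004 m and horizontal distance between each of plate_1, plate_2, plate_3, plate_4 and stand_top below 0.008 m and angle between the x axis of each of plate_1, plate_2, plate_3, plate_4 and the x axis of stand_top, either way round below 0.1 rad and angle between each of plate_1, plate_2, plate_3, plate_4's own z axis and vertical below 0.06 rad and z of plate_1 in the frame of stand_top between -0.004 and 0.036 m and z of plate_2 in the frame of stand_top between -0.004 and 0.036 m and z of plate_3 in the frame of stand_top between -0.004 and 0.036 m and z of plate_4 in the frame of stand_top between -0.004 and 0.036 m); the robot touches nothing.
It fails at once if the tape roll or memory stick is moved more than 60 mm from where it lay (distance of any of tape_roll, usb_stick from where it was at the start of the episode above 0.06 m).
Of bar_block, d_block, square_block, hex_block, oring_tin only 4 to 5 are there at a start; the rules pass over those that are not, and their reading is None.
Of plate_1, plate_2, plate_3, plate_4 only 3 to 4 are there at a start; the rules pass over those that are not, and their reading is None.
At some moment in a run one of bar_block, d_block, square_block, hex_block may be knocked a few centimetres aside while the robot is not near it.
Once in a run the grip may slacken for a moment while it holds something.
It also fails if it takes over 192 s, if anything falls off the work surface, if the arm or the gripper's body presses on something with over 40 N, if the wrist force passes 120 N, or if a joint passes its speed limit or range.

### The arm

A 6-joint arm with a two-finger parallel gripper is mounted at the origin on a cart in front of the work surface, level with it; the furniture and walls round the work are solid. World frame = base frame: x ahead of the robot, y to its left, z up, the work surface at z = 0. Lengths are in m, angles in rad, forces in N, time in s.
With the tool pointing down it reaches from about 0.25 to 0.725 m from the base axis. Payload 4 kg.
Tool frame: the origin (TCP) lies between the finger pads; the fingertips stand 11 mm ahead of it and the grasp point (between the pads) lies 8 mm behind it (bot.tip_extent is the distance from the TCP to the fingertips, in m); z points along the fingers, y is the line along which they close (so a half turn about z gives the same grasp; the last joint's range is limited). The gripper opens to 85 mm and grips with 20 to 120 N. Pads are 22 mm wide; open, the fingers measure 114 mm over their backs; the gripper's body (76 mm by 85 mm) begins 54 mm behind the grasp point. The pads swing forward as they close: fully open they stand 13 mm farther back than shut.
Start: joints at [-1.292, 0.241, 0.005, 1.335, 0, 1.571], TCP at [0.138, -0.481, 0.208] pointing down, gripper open.
Joint ranges: [-2.72, 2.72], [-1.05, 1.87], [-1.09, 1.28], [-1.99, 2.15], [-1.42, 1.44], [-3.14, 3.14]. Speed limits (rad/s): [2.79, 2.79, 3.14, 3.14, 3.14, 3.14].

### API

Orientations are given as a unit quaternion [x, y, z, w].
In Python, from workcell import bot gives the robot as it stands. The module is installed in compiled form; this text tells all that it offers.
- The arm moves only by the tool drive_tool, never from a script. Its argument "rows" is a list of rows, each an object of numbers: "dx", "dy", "dz": the shift along the tool's x, y, z in units of 50 mm (1.0 is 50 mm); "wx", "wy", "wz": the turn, a rotation vector about the tool's x, y, z in units of 5 degrees (1.0 is 5 degrees); "hand": the finger opening in mm, from 0 to 85.4. A call has 1 to 20 rows; each row is the pose to reach, as a shift and turn from the pose commanded when the call began, along the tool's axes at that moment; what a row does not reach only later rows make up. A row lasts 1/10 s, in which the tool goes at most 50 mm and 8.59 degrees, less where a joint would pass 70% of its speed; a pose out of reach is approached as far as the arm can. A call with a gripper value outside its range is refused whole. The fingers move at their own pace and stop on an object; the grip force is fixed at half the most. Time passes only in rows, so rows that repeat a pose let the fingers close. It gives the time, the measured TCP pose, the force, the opening and the grip force at its end, in the units of the state.
- bot.get_obs(): the state, without advancing time (a new reading comes with each control period).
- bot.camera(name): name is "side" or "top"; returns the picture (420x560x3 uint8, red, green, blue); there is no depth.
- bot.get_calibration(name): a dict with "vfov" (degrees; the focal length in pixels is half the picture's height over the tangent of half this angle, whatever the lens; pixels are square), "cx", "cy" (the principal point, pixels), "origin" and "rotation" of the camera in the world. Camera axes: x right, y up, looking along -z (the intrinsics and any distortion apply to the point x, -y, -z); pixel columns grow to the right and rows downward; lengths in m; the calibration is good to about 2 mm. A picture is of the moment at which its call begins. get_calibration takes no time and is no camera call.
- bot.job_done(): hands the job in; it is judged then, once.
Trained networks look in the newest picture that a camera, given by its name, has taken for a name from the list of things; names that differ only in an ending like _2 or _b are one class to them, and where a whole thing is asked for, a point or a joint stands for the part that bears it (a point fixed in the world has none). Each returns a list of dicts, best first, with "score" (0 to 1); they miss things now and then, are a little off and sometimes report something else, mostly with a low value. They report only what shows in the picture. A call takes as long as a camera call.
- bot.look_for(camera, thing): "extent" ([centre column, centre row, width, height] in pixels, round what is visible of it).
- bot.outline_of(camera, thing): "region" (420x560 bool, what is visible of it) and "extent" ([centre column, centre row, width, height] in pixels, round what is visible of it).
The state is a dict: "clock": time; "joint_pos": joint angles; "joint_vel": joint speeds; "tau": joint torques, N m; "eef_pos": TCP position; "tool_rot": TCP orientation; "ft_force": force on the tool from outside, world axes, zero at the start; "ft_torque": the same for the moment, N m; "grip_width": finger opening in m; "grasp_force": force on a finger pad.
Only numpy, scipy, OpenCV 4.12 (cv2) and the standard library are available. Lean on these libraries where they do the work, as an engineer would, in place of code of your own. Each camera call takes 0.05 s, during which the arm holds its last target. There are 200 camera calls.

## Working session

There is one attempt and no reset: what is moved stays moved. The work goes in short steps, Python scripts to look and compute and a tool call to move; the robot and the scene stay as the last step left them, time stands still between calls to the robot, and variables do not carry over. Pictures are saved under pics/ and viewed, at most 14 in all, crops included, and the job is handed in when it is done.

Besides the shell and the picture viewer there is one more tool, called after "Request:" in YAML: its name, and indented under it one key for each argument. drive_tool: Moves the arm, as the interface text tells. Its arguments: {"type":"object","properties":{"rows":{"type":"array","items":{"type":"object","properties":{"dx":{"type":"number"},"dy":{"type":"number"},"dz":{"type":"number"},"wx":{"type":"number"},"wy":{"type":"number"},"wz":{"type":"number"},"hand":{"type":"number"}}}}},"required":["rows"]}

```bash
mkdir -p pics; python3 - <<'E'
from workcell import bot
import cv2
for n in("top","side"):
    im=bot.camera(n); cv2.imwrite(f"pics/{n}0.png",im[...,::-1]); print(n,bot.get_calibration(n))
print(bot.get_obs())
E
```

```text
top {'vfov': 45.38827207736034, 'cx': 284.3584229351557, 'cy': 208.21485122128072, 'origin': array([ 0.30004036, -0.02370558,  1.44385042]), 'rotation': array([ 0.05286723, -0.05860104, -0.70000931,  0.70975907])}
side {'vfov': 54.94606957610318, 'cx': 283.50090399242873, 'cy': 214.82907489487354, 'origin': array([0.47951613, 0.78207047, 0.47339851]), 'rotation': array([-0.01738184,  0.52099222,  0.8533562 , -0.00694074])}
{'clock': 0.1, 'joint_pos': array([-1.29201033e+00,  2.41350098e-01,  3.86663209e-03,  1.33519814e+00,
       -3.54340713e-05,  1.57078858e+00]), 'joint_vel': array([-0.00032211, -0.00165884,  0.0038043 ,  0.0017266 , -0.00150459,
       -0.00080042]), 'tau': array([-7.32329609e-04, -3.73137510e+01,  2.53009862e+01,  1.07825841e-02,
       -3.60077775e-05, -5.85941578e-06]), 'eef_pos': array([ 0.1374166 , -0.48011621,  0.20709873]), 'tool_rot': array([ 9.90299536e-01,  1.38945814e-01, -1.48513685e-04, -9.31034376e-04]), 'ft_force': array([ 0.37201898, -0.66737134, -0.32595151]), 'ft_torque': array([-0.01417626,  0.0280232 , -0.05121371]), 'grasp_force': 0.0, 'grip_width': 0.08547653435161764}
```

View pics/top0.png

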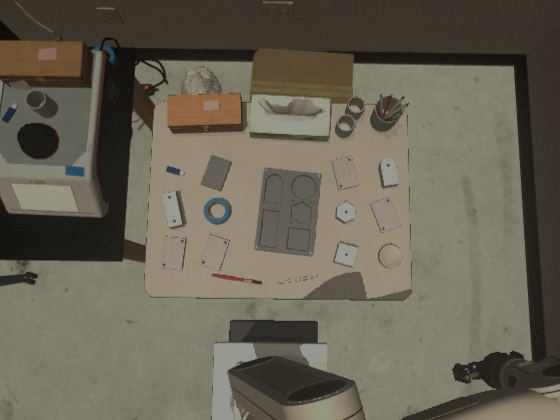

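View pics/side0.png

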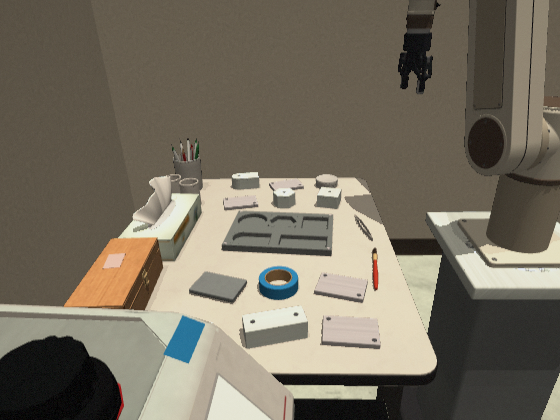

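Both views show everything present. In the top picture:
- **Pieces:** bar (174,209), D-block (389,173), square (346,254), hex (346,212), tin (390,256).
- **Plates:** four, at (345,172), (386,214), (174,252) and (215,252).
- **Stand and tray:** stand (216,172), tray (288,211).
- **Bystanders:** tape (217,211), stick (175,171).

```bash
cat > h.py <<'E'
from workcell import bot
import numpy as np, cv2
from scipy.optimize import minimize
from scipy.spatial.transform import Rotation as R
def circ(r,a0=0,a1=2*np.pi,n=40):
    a=np.linspace(a0,a1,n); return np.c_[r*np.cos(a),r*np.sin(a)]
def rect(a,b): return np.array([[a,b],[-a,b],[-a,-b],[a,-b]])/2
D=np.vstack([circ(.022,-np.pi/2,np.pi/2)+[.018,0],[[-.04,.022],[-.04,-.022]]])
S={'bar_block':(rect(.1,.04),.036),'d_block':(D,.036),'square_block':(rect(.056,.056),.036),
'hex_block':(circ(.026/np.cos(np.pi/6),n=7)[:6],.036),'oring_tin':(circ(.033),.024),'plate_1':(rect(.09,.06),.01),
'nest_tray':(rect(.24,.168),.016),'pile_stand':(rect(.092,.062),.014),'tape_roll':(circ(.037),.025),'usb_stick':(rect(.017,.053),.008)}
CAL={c:bot.get_calibration(c) for c in('top','side')}
def proj(cam,P):
    k=CAL[cam]; f=210/np.tan(np.radians(k['vfov']/2))
    q=R.from_quat(k['rotation']).inv().apply(np.atleast_2d(P)-k['origin'])
    return np.c_[k['cx']+f*q[:,0]/-q[:,2],k['cy']-f*q[:,1]/-q[:,2]]
def unproj(cam,uv,z):
    k=CAL[cam]; f=210/np.tan(np.radians(k['vfov']/2))
    d=R.from_quat(k['rotation']).apply([(uv[0]-k['cx'])/f,-(uv[1]-k['cy'])/f,-1]); o=k['origin']
    return (o+d*(z-o[2])/d[2])[:2]
def sil(cam,thing,p,z0):
    s,h=S[thing]; c,n=np.cos(p[2]),np.sin(p[2])
    xy=s@np.array([[c,n],[-n,c]])+p[:2]
    P=np.vstack([np.c_[xy,np.full(len(xy),z)] for z in(z0,z0+h)])
    return cv2.convexHull(proj(cam,P).astype(np.float32))[:,0]
def fit(cam,thing,region,z0=0.):
    m=region.astype(np.uint8); cs,_=cv2.findContours(m,cv2.RETR_EXTERNAL,cv2.CHAIN_APPROX_NONE)
    cn=max(cs,key=cv2.contourArea); m[:]=0; cv2.drawContours(m,[cn],-1,1,-1)
    x,y,w,h=cv2.boundingRect(cn); x-=6;y-=6;w+=12;h+=12; K=6
    x=max(x,0);y=max(y,0); T=m[y:y+h,x:x+w].astype(float); h,w=T.shape
    def cost(p):
        H=(sil(cam,thing,p,z0)+.5-[x,y])*K
        b=np.zeros((h*K,w*K),np.uint8); cv2.fillPoly(b,[np.round(H*16).astype(np.int32)],255,shift=4)
        return ((cv2.resize(b,(w,h),interpolation=cv2.INTER_AREA)/255.-T)**2).sum()/T.sum()
    M=cv2.moments(m,True); p0=unproj(cam,(M['m10']/M['m00'],M['m01']/M['m00']),z0+S[thing][1]*.7)
    best=None
    for a in ([0] if thing in('oring_tin','tape_roll') else np.arange(-np.pi,np.pi,np.pi/6)):
        if thing!='d_block' and not -1.6<a<1.5: continue
        q=np.r_[p0,a]; c=cost(q)
        if best is None or c<best[1]: best=(q,c)
    r=minimize(cost,best[0],method='Nelder-Mead',options=dict(initial_simplex=best[0]+np.array([[0,0,0],[.004,0,0],[0,.004,0],[0,0,.2]]),xatol=1e-4,fatol=1e-5,maxiter=150))
    return r.x,r.fun
def find(cam,thing,z0=0.,snap=True,minscore=.3):
    if snap: bot.camera(cam)
    return [(np.round(np.r_[p[0],p[1]],4),d['score'],d['extent']) for d in bot.outline_of(cam,thing) if d['score']>minscore for p in [fit(cam,thing,d['region'],z0)]]
def go(x,y,z,yaw=None):
    "tool-frame numbers from the present pose; yaw = world direction of the closing line (tool y), mod pi"
    o=bot.get_obs(); Q=R.from_quat(o['tool_rot']); d=Q.inv().apply(np.r_[x,y,z]-o['eef_pos'])/.05
    ty=Q.as_matrix()[:,1]; cur=np.arctan2(ty[1],ty[0]); w=0
    if yaw is not None:
        e=(yaw-cur+np.pi/2)%np.pi-np.pi/2; w=-np.degrees(e)/5
    print('d',np.round(d,3),'wz',round(w,2),'| j6',round(o['joint_pos'][5],2),'pos',np.round(o['eef_pos'],4),'yaw',round(cur,3),'t',o['clock'],'grip',round(o['grip_width'],4))
E
python3 - <<'E'
from h import *
print(bot.tip_extent)
im=bot.camera('top'); bot.camera('side'); 
for t in S:
    for c in('top','side'):
        for p in find(c,t,snap=False): print(t,c,*p[:2],np.round(p[2]))
print(bot.get_obs()['clock'])
E
```

```text
0.011
bar_block side [0.5194 0.2858 0.2558 0.0359] 0.67 [273. 327.  66.  37.]
bar_block side [ 0.5169  0.1888 -1.1034  0.4249] 0.32 [278. 284.  42.  35.]
d_block top [ 0.6328 -0.3335 -2.9726  0.0947] 0.91 [390. 172.  22.  32.]
d_block side [ 0.6392 -0.3348  0.129   0.0255] 0.61 [245. 180.  22.  17.]
d_block side [0.6271 0.1775 3.0736 0.3687] 0.53 [218. 286.  56.  32.]
square_block top [ 0.3962 -0.2086 -1.816   0.1078] 0.91 [346. 253.  25.  19.]
square_block top [ 0.5143  0.2841 -0.9054  0.5182] 0.5 [173. 210.  18.  37.]
square_block side [ 0.3985 -0.2075 -1.7913  0.0393] 0.69 [329. 199.  21.  24.]
hex_block top [ 0.5162 -0.2076 -1.0612  0.0415] 0.62 [345. 213.  16.  21.]
hex_block side [ 0.5202 -0.2092 -1.2829  0.041 ] 0.8 [285. 199.  21.  19.]
hex_block side [ 0.5161 -0.2865 -0.8761  0.8592] 0.35 [286. 185.  33.  11.]
oring_tin top [ 0.3952 -0.3353  0.0483  0.0263] 0.95 [392. 258.  24.  22.]
oring_tin top [ 0.6267 -0.2101  0.2654  0.3234] 0.62 [347. 174.  27.  32.]
oring_tin side [ 0.3972 -0.3377  0.6559  0.1958] 0.64 [325. 181.  21.  15.]
plate_1 top [ 0.3987  0.1649 -0.2902  0.022
[... 438 characters left out ...]
0.79 [350. 331.  57.  35.]
plate_1 side [ 0.6387 -0.2087  0.2104  0.0454] 0.7 [239. 201.  34.  17.]
plate_1 side [ 0.5174 -0.3286  0.2376  0.2515] 0.53 [287. 185.  30.  11.]
nest_tray top [ 0.5202 -0.0426 -0.0919  0.0117] 0.75 [287. 213.  66.  91.]
nest_tray side [ 0.5219 -0.0427 -0.0979  0.0182] 0.62 [275. 233. 114.  47.]
pile_stand top [ 0.6307  0.1684 -0.3104  0.0275] 0.64 [216. 173.  27.  36.]
pile_stand side [ 0.6335  0.1622 -0.3584  0.1749] 0.94 [219. 286.  54.  36.]
pile_stand side [0.5228 0.274  0.254  0.0966] 0.59 [274. 327.  66.  41.]
tape_roll top [0.5173 0.1608 0.1102 0.0167] 0.88 [215. 211.  31.  29.]
usb_stick top [ 0.6348  0.2878 -0.3114  0.1865] 0.59 [178. 172.  16.  10.]
1.2
```

```bash
cat > v.py <<'E'
from h import *
def rectify(im,cam,x,y,yaw,z,w,h,s):
    "metric view: local x right, y up, s px/mm, w,h in mm"
    X,Y=np.meshgrid((np.arange(w*s)/s-w/2)*1e-3,(h/2-np.arange(h*s)/s)*1e-3); c,n=np.cos(yaw),np.sin(yaw)
    P=np.c_[(x+c*X-n*Y).ravel(),(y+n*X+c*Y).ravel(),np.full(X.size,z)]
    uv=proj(cam,P).reshape(X.shape+(2,)).astype(np.float32)
    return cv2.remap(im,uv,None,cv2.INTER_CUBIC)
E
python3 - <<'E'
from v import *
im=bot.camera('top')
A=rectify(im,'top',.5205,-.0427,-.095,.016,250,180,3)
def norm(a): return cv2.convertScaleAbs(a,alpha=1.8)
cv2.imwrite('pics/tray.png',norm(A[:540])[...,::-1])
B=np.hstack([rectify(im,'top',.636,-.334,0,.036,130,130,3),rectify(im,'top',.631,.167,-.33,.014,130,130,3)])
cv2.imwrite('pics/ds.png',B[...,::-1])
E
```

```text
(no output)
```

View pics/tray.png

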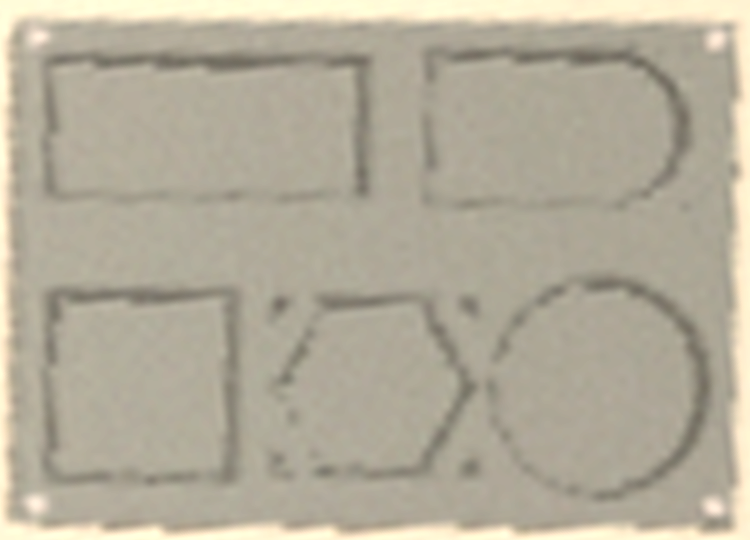

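View pics/ds.png

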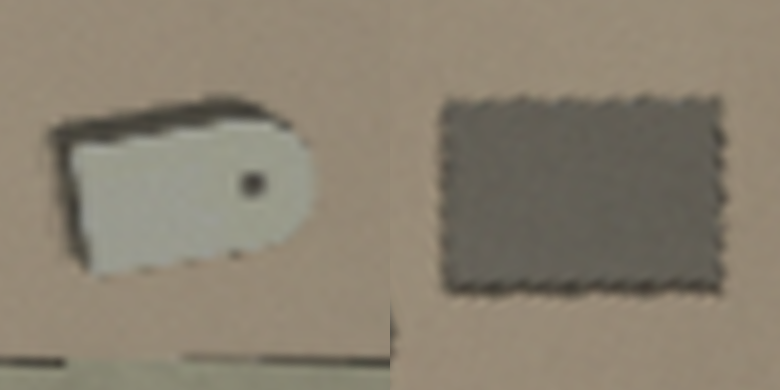

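The tray view shows its corner screws centred at (376,271), so its pose holds. Pocket centres in the tray frame are about:
- bar (-56.5, 47.5) mm
- D (60.5, 47.5) mm
- square (-78, -38) mm
- hex (0, -38) mm
- tin (74.7, -38.3) mm

The D's rounded end points to +x at yaw ≈0.15. The stand is at yaw ≈ -0.33.

```bash
cat >> h.py <<'E'
TR=np.array([.5209,-.0431]); TY=-.096; ST=np.array([.6304,.1682]); SY=-.325
PK={'bar':(-.0565,.0475),'d':(.0605,.0475),'square':(-.078,-.038),'hex':(0,-.038),'tin':(.0747,-.0383)}
def pk(n,dx=0,dy=0):
    a=PK[n]; a=(a[0]+dx,a[1]+dy); c,s=np.cos(TY),np.sin(TY); return TR+[c*a[0]-s*a[1],s*a[0]+c*a[1]]
E
python3 - <<'E'
from h import *
go(.396,-.3355,.10,1.475); go(.396,-.3355,.019,1.475)
for n in PK: print(n,pk(n))
E
```

```text
d [ 5.768 -1.37   2.158] wz 4.29 | j6 1.57 pos [ 0.1376 -0.4807  0.2079] yaw -1.292 t 1.25 grip 0.0857
d [ 5.768 -1.369  3.778] wz 4.29 | j6 1.57 pos [ 0.1376 -0.4807  0.2079] yaw -1.292 t 1.25 grip 0.0857
bar [0.46921315 0.00959696]
d [ 0.58567443 -0.00161779]
square [ 0.43961675 -0.07344853]
hex [ 0.5172576  -0.08092503]
tin [ 0.59158489 -0.08838384]
```

Request:
drive_tool:
  rows:
    - {"dx": 5.768,"dy": -1.37,"dz": 2.1,"wz": 4.29,"hand": 85}
    - {"dx": 5.768,"dy": -1.37,"dz": 2.1,"wz": 4.29,"hand": 85}
    - {"dx": 5.768,"dy": -1.37,"dz": 2.1,"wz": 4.29,"hand": 85}
    - {"dx": 5.768,"dy": -1.37,"dz": 2.1,"wz": 4.29,"hand": 85}
    - {"dx": 5.768,"dy": -1.37,"dz": 2.1,"wz": 4.29,"hand": 85}
    - {"dx": 5.768,"dy": -1.37,"dz": 2.1,"wz": 4.29,"hand": 85}
    - {"dx": 5.768,"dy": -1.37,"dz": 2.1,"wz": 4.29,"hand": 85}
    - {"dx": 5.768,"dy": -1.37,"dz": 2.1,"wz": 4.29,"hand": 85}
    - {"dx": 5.768,"dy": -1.37,"dz": 2.1,"wz": 4.29,"hand": 85}

```text
invalid input at $.rows[0]: expected keys dx, dy, dz, wx, wy, wz, hand
```

```bash
python3 - <<'E'
from h import *
go(.396,-.3355,.019,1.475); print(bot.get_obs()['ft_force'])
E
```

```text
d [ 5.768 -1.369  3.778] wz 4.29 | j6 1.57 pos [ 0.1376 -0.4807  0.2079] yaw -1.292 t 1.25 grip 0.0857
[ 0.45098582  0.18957219 -0.64849404]
```

All keys are needed in each row.

Request:
drive_tool:
  rows:
    - {"dx": 5.768,"dy": -1.37,"dz": 2.1,"wx": 0,"wy": 0,"wz": 4.29,"hand": 85}
    - {"dx": 5.768,"dy": -1.37,"dz": 2.1,"wx": 0,"wy": 0,"wz": 4.29,"hand": 85}
    - {"dx": 5.768,"dy": -1.37,"dz": 2.1,"wx": 0,"wy": 0,"wz": 4.29,"hand": 85}
    - {"dx": 5.768,"dy": -1.37,"dz": 2.1,"wx": 0,"wy": 0,"wz": 4.29,"hand": 85}
    - {"dx": 5.768,"dy": -1.37,"dz": 2.1,"wx": 0,"wy": 0,"wz": 4.29,"hand": 85}
    - {"dx": 5.768,"dy": -1.37,"dz": 2.1,"wx": 0,"wy": 0,"wz": 4.29,"hand": 85}
    - {"dx": 5.768,"dy": -1.37,"dz": 2.1,"wx": 0,"wy": 0,"wz": 4.29,"hand": 85}
    - {"dx": 5.768,"dy": -1.37,"dz": 2.1,"wx": 0,"wy": 0,"wz": 4.29,"hand": 85}
    - {"dx": 5.768,"dy": -1.37,"dz": 2.1,"wx": 0,"wy": 0,"wz": 4.29,"hand": 85}

```text
clock: 2.15
eef_pos: [0.3961, -0.3351, 0.1027]
tool_rot: [0.999, -0.047, -0.001, -0.0]
ft_force: [0.0, 0.3, -0.1]
grip_width: 0.085
grasp_force: 0.0
```

```bash
python3 - <<'E'
from h import *
go(.396,-.3355,.019,1.475); print(bot.get_obs()['ft_force'])
E
```

```text
d [1.000e-03 8.000e-03 1.673e+00] wz 0.02 | j6 2.53 pos [ 0.3961 -0.3351  0.1027] yaw -1.665 t 2.15 grip 0.085
[ 0.00394811  0.29418234 -0.14004243]
```

Request:
drive_tool:
  rows:
    - {"dx": 0,"dy": 0.008,"dz": 0.4,"wx": 0,"wy": 0,"wz": -18,"hand": 85}
    - {"dx": 0,"dy": 0.008,"dz": 0.4,"wx": 0,"wy": 0,"wz": -18,"hand": 85}
    - {"dx": 0,"dy": 0.008,"dz": 0.4,"wx": 0,"wy": 0,"wz": -18,"hand": 85}
    - {"dx": 0,"dy": 0.008,"dz": 0.4,"wx": 0,"wy": 0,"wz": -18,"hand": 85}
    - {"dx": 0,"dy": 0.008,"dz": 0.4,"wx": 0,"wy": 0,"wz": -18,"hand": 85}
    - {"dx": 0,"dy": 0.008,"dz": 0.4,"wx": 0,"wy": 0,"wz": -18,"hand": 85}
    - {"dx": 0,"dy": 0.008,"dz": 0.4,"wx": 0,"wy": 0,"wz": -18,"hand": 85}
    - {"dx": 0,"dy": 0.008,"dz": 0.4,"wx": 0,"wy": 0,"wz": -18,"hand": 85}
    - {"dx": 0,"dy": 0.008,"dz": 0.4,"wx": 0,"wy": 0,"wz": -18,"hand": 85}
    - {"dx": 0,"dy": 0.008,"dz": 0.4,"wx": 0,"wy": 0,"wz": -18,"hand": 85}
    - {"dx": 0,"dy": 0.008,"dz": 0.4,"wx": 0,"wy": 0,"wz": -18,"hand": 85}
    - {"dx": 0,"dy": 0.008,"dz": 1,"wx": 0,"wy": 0,"wz": -18,"hand": 85}
    - {"dx": 0,"dy": 0.008,"dz": 1.4,"wx": 0,"wy": 0,"wz": -18,"hand": 85}
    - {"dx": 0,"dy": 0.008,"dz": 1.67,"wx": 0,"wy": 0,"wz": -18,"hand": 85}
    - {"dx": 0,"dy": 0.008,"dz": 1.67,"wx": 0,"wy": 0,"wz": -18,"hand": 60}
    - {"dx": 0,"dy": 0.008,"dz": 1.67,"wx": 0,"wy": 0,"wz": -18,"hand": 50}
    - {"dx": 0,"dy": 0.008,"dz": 1.67,"wx": 0,"wy": 0,"wz": -18,"hand": 50}
    - {"dx": 0,"dy": 0.008,"dz": 1.67,"wx": 0,"wy": 0,"wz": -18,"hand": 50}

```text
clock: 3.95
eef_pos: [0.3965, -0.3368, 0.0206]
tool_rot: [0.74, 0.672, 0.0, 0.001]
ft_force: [-0.1, 0.1, 0.7]
grip_width: 0.0501
grasp_force: 0.0
```

```bash
python3 - <<'E'
from h import *
print(bot.get_obs()['ft_force'])
t=pk('tin');go(*t,.095,1.475); go(*t,.023,1.475)
E
```

```text
[-0.09088813  0.12532799  0.69527423]
d [ 5.318  3.409 -1.488] wz 18.0 | j6 0.96 pos [ 0.3965 -0.3368  0.0206] yaw -0.096 t 3.95 grip 0.0501
d [ 5.32   3.406 -0.048] wz 18.0 | j6 0.96 pos [ 0.3965 -0.3368  0.0206] yaw -0.096 t 3.95 grip 0.0501
```

```bash
python3 - <<'E'
from v import *
im=bot.camera('side'); c=im[130:230,260:400]; cv2.imwrite('pics/s1.png',cv2.resize(c,None,fx=5,fy=5,interpolation=cv2.INTER_CUBIC)[...,::-1])
print(find('top','oring_tin'))
E
```

```text
[(array([ 0.5166, -0.0429,  0.0972,  0.9076]), 0.72, [287.9, 211.7, 65.9, 88.2]), (array([ 0.3953, -0.3066, -0.3679,  0.9203]), 0.51, [385.6, 257.0, 11.4, 20.0])]
```

View pics/s1.png

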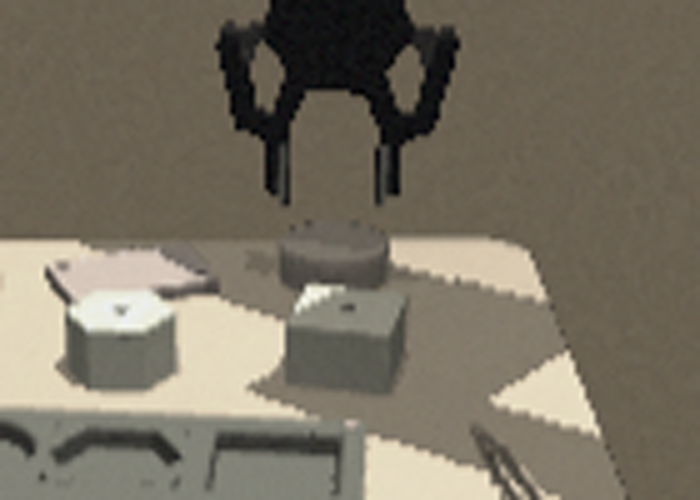

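```bash
python3 - <<'E'
from v import *
for z in(.01,.02,.03,.04,.05): print(z,proj('side',[[.3965+.025,-.3368-.0,z],[.3965-.025,-.3368,z]]).round(1).tolist())
print(proj('side',[[.396,-.3355,.024]]), bot.get_obs()['eef_pos'])
E
```

```text
0.01 [[317.7, 181.4], [334.5, 181.3]]
0.02 [[317.7, 178.3], [334.6, 178.1]]
0.03 [[317.8, 175.2], [334.8, 175.0]]
0.04 [[317.8, 172.0], [334.9, 171.8]]
0.05 [[317.9, 168.8], [335.0, 168.6]]
[[326.40971289 177.13270187]] [ 0.39631261 -0.33618219  0.02005392]
```

```bash
python3 - <<'E'
from v import *
for z in(.19,.2,.21,.22,.23): print(z,proj('side',[[.138,-.481,z]]).round(1).tolist())
a=cv2.imread('pics/side0.png')[40:110,380:450]
im=bot.camera('side')[...,::-1]; c=im[120:190,290:360]
cv2.imwrite('pics/s2.png',np.hstack([cv2.resize(q,None,fx=5,fy=5,interpolation=cv2.INTER_CUBIC) for q in(a,c)]))
E
```

```text
0.19 [[409.1, 108.2]]
0.2 [[409.5, 104.9]]
0.21 [[409.9, 101.5]]
0.22 [[410.3, 98.2]]
0.23 [[410.7, 94.8]]
```

View pics/s2.png

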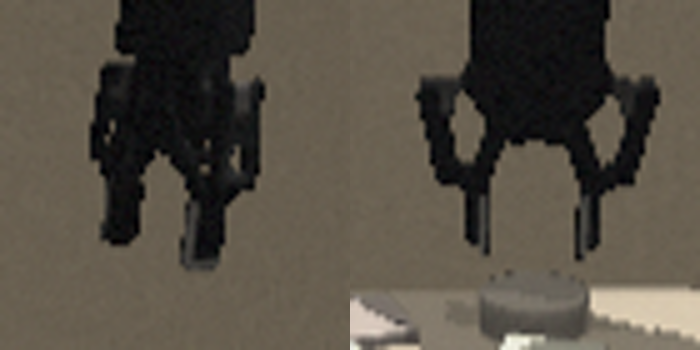

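The picture shows the fingertips about 20 mm above the tin (crop tips at row 250, tin top at 280). The real tips therefore sit about 32 mm higher than the reading implies. I'll go lower by the camera and watch the force.

Request:
drive_tool:
  rows:
    - {"dx": 0,"dy": 0,"dz": 0,"wx": 0,"wy": 0,"wz": 0,"hand": 85}
    - {"dx": 0,"dy": 0,"dz": 0,"wx": 0,"wy": 0,"wz": 0,"hand": 85}
    - {"dx": 0,"dy": 0,"dz": 0,"wx": 0,"wy": 0,"wz": 0,"hand": 85}
    - {"dx": 0,"dy": 0,"dz": 0,"wx": 0,"wy": 0,"wz": 0,"hand": 85}
    - {"dx": 0,"dy": 0,"dz": 0.1,"wx": 0,"wy": 0,"wz": 0,"hand": 85}
    - {"dx": 0,"dy": 0,"dz": 0.2,"wx": 0,"wy": 0,"wz": 0,"hand": 85}
    - {"dx": 0,"dy": 0,"dz": 0.25,"wx": 0,"wy": 0,"wz": 0,"hand": 85}
    - {"dx": 0,"dy": 0,"dz": 0.25,"wx": 0,"wy": 0,"wz": 0,"hand": 85}

```text
clock: 4.95
eef_pos: [0.3954, -0.3354, 0.0061]
tool_rot: [0.74, 0.673, -0.0, -0.001]
ft_force: [-0.7, -0.7, 1.2]
grip_width: 0.0851
grasp_force: 0.0
```

```bash
python3 - <<'E'
from v import *
o=bot.get_obs(); print(o['eef_pos'],o['ft_force'],o['grip_width'])
im=bot.camera('side')[...,::-1]; c=im[100:200,270:390]
im=bot.camera('top')[...,::-1]; d=im[200:300,340:460]
cv2.imwrite('pics/s3.png',np.vstack([cv2.resize(q,None,fx=3,fy=3,interpolation=cv2.INTER_CUBIC) for q in(c,d)]))
print(proj('top',[o['eef_pos'],o['eef_pos']+[0,0,.033]]))
E
```

```text
[ 0.39544142 -0.33541324  0.00610102] [-0.71280508 -0.748032    1.2397725 ] 0.08507289604197761
[[389.1004393  255.78584546]
 [391.6391176  255.03614386]]
```

View pics/s3.png

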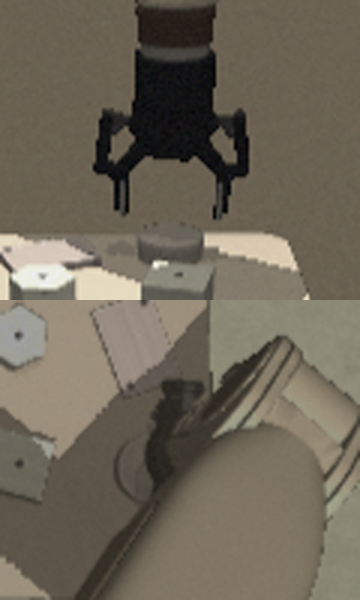

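Request:
drive_tool:
  rows:
    - {"dx": 0,"dy": 0,"dz": 0.15,"wx": 0,"wy": 0,"wz": 0,"hand": 85}
    - {"dx": 0,"dy": 0,"dz": 0.25,"wx": 0,"wy": 0,"wz": 0,"hand": 85}
    - {"dx": 0,"dy": 0,"dz": 0.35,"wx": 0,"wy": 0,"wz": 0,"hand": 85}
    - {"dx": 0,"dy": 0,"dz": 0.42,"wx": 0,"wy": 0,"wz": 0,"hand": 85}
    - {"dx": 0,"dy": 0,"dz": 0.42,"wx": 0,"wy": 0,"wz": 0,"hand": 85}
    - {"dx": 0,"dy": 0,"dz": 0.42,"wx": 0,"wy": 0,"wz": 0,"hand": 85}

```text
clock: 5.65
eef_pos: [0.3959, -0.3358, -0.0142]
tool_rot: [0.74, 0.673, -0.0, -0.0]
ft_force: [0.2, -0.4, -0.9]
grip_width: 0.0852
grasp_force: 0.0
```

```bash
python3 - <<'E'
from v import *
o=bot.get_obs(); print(o['eef_pos'],o['ft_force'],o['grip_width'],o['joint_pos'],o['joint_vel'],o['clock'])
im=bot.camera('side')[...,::-1]; c=im[120:200,280:380]
cv2.imwrite('pics/s4.png',cv2.resize(c,None,fx=4,fy=4,interpolation=cv2.INTER_CUBIC))
E
```

```text
[ 0.39592613 -0.33582197 -0.0142183 ] [ 0.24022119 -0.36640298 -0.93860475] 0.08521435494313039 [-7.03448656e-01  4.83981970e-01 -2.74004768e-01  8.13072052e-01
  6.82666618e-06  9.62910579e-01] [ 0.00118619 -0.00391717  0.00404283 -0.0010664   0.00089723 -0.00121584] 5.65
```

View pics/s4.png

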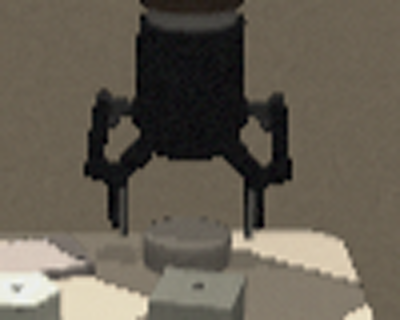

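Request:
drive_tool:
  rows:
    - {"dx": 0,"dy": 0,"dz": 0,"wx": 0,"wy": 0,"wz": 0,"hand": 50}
    - {"dx": 0,"dy": 0,"dz": 0,"wx": 0,"wy": 0,"wz": 0,"hand": 50}
    - {"dx": 0,"dy": 0,"dz": 0,"wx": 0,"wy": 0,"wz": 0,"hand": 50}
    - {"dx": 0,"dy": 0,"dz": 0,"wx": 0,"wy": 0,"wz": 0,"hand": 50}
    - {"dx": 0,"dy": 0,"dz": 0,"wx": 0,"wy": 0,"wz": 0,"hand": 50}

```text
clock: 6.2
eef_pos: [0.3963, -0.3362, -0.013]
tool_rot: [0.74, 0.673, 0.0, 0.001]
ft_force: [-1.4, 1.1, 6.3]
grip_width: 0.0612
grasp_force: 64.3
```

```bash
python3 - <<'E'
from h import *
o=bot.get_obs(); print(o['eef_pos'],o['ft_force'],o['grip_width'],o['grasp_force'])
t=pk('tin');go(*t,.06,1.475); go(*t,-.010,1.475)
E
```

```text
[ 0.39630067 -0.33616246 -0.01298231] [-1.39589325  1.12387829  6.32489551] 0.061234915663611396 64.31508153676987
d [ 5.305  3.416 -1.46 ] wz -18.0 | j6 0.96 pos [ 0.3963 -0.3362 -0.013 ] yaw -0.096 t 6.2 grip 0.0612
d [ 5.306  3.415 -0.06 ] wz -18.0 | j6 0.96 pos [ 0.3963 -0.3362 -0.013 ] yaw -0.096 t 6.2 grip 0.0612
```

Request:
drive_tool:
  rows:
    - {"dx": 0,"dy": 0,"dz": -0.2,"wx": 0,"wy": 0,"wz": 0,"hand": 50}
    - {"dx": 0,"dy": 0,"dz": -0.5,"wx": 0,"wy": 0,"wz": 0,"hand": 50}
    - {"dx": 0,"dy": 0,"dz": -0.8,"wx": 0,"wy": 0,"wz": 0,"hand": 50}
    - {"dx": 0,"dy": 0,"dz": -0.8,"wx": 0,"wy": 0,"wz": 0,"hand": 50}

```text
clock: 6.6
eef_pos: [0.3976, -0.3373, 0.0284]
tool_rot: [0.74, 0.673, 0.0, 0.002]
ft_force: [-0.7, -0.8, -0.6]
grip_width: 0.0608
grasp_force: 65.3
```

```bash
python3 - <<'E'
from v import *
o=bot.get_obs(); print(o['eef_pos'],o['ft_force'],o['grip_width'],o['grasp_force'])
im=bot.camera('side')[...,::-1]; c=im[110:200,280:380]
cv2.imwrite('pics/s5.png',cv2.resize(c,None,fx=5,fy=5,interpolation=cv2.INTER_CUBIC))
E
```

```text
[ 0.3976306  -0.33726503  0.02837515] [-0.66084292 -0.79361503 -0.62330444] 0.06080282213739745 65.28245773050003
```

View pics/s5.png

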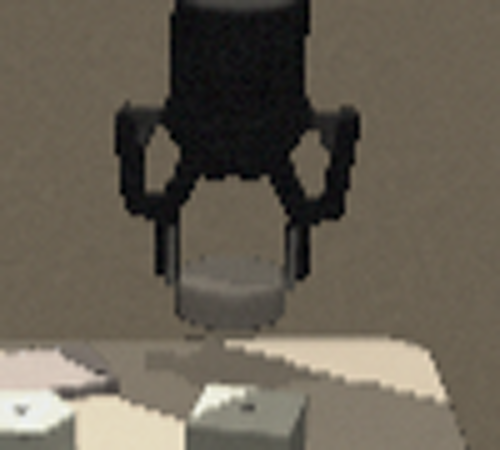

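The tin is held, but it sits forward (+y) of the fingers at (230,295). So the true gripper position is offset from the reading by roughly 20 mm in y and z. I'll carry the tin without turning it to hover over its pocket, and triangulate it there.

```bash
python3 - <<'E'
from h import *
t=pk('tin');go(*t,.05);go(*t,.03)
E
```

```text
d [ 5.315  3.402 -0.457] wz 0 | j6 0.96 pos [ 0.397  -0.3367  0.0272] yaw -0.096 t 6.65 grip 0.0612
d [ 5.315  3.401 -0.057] wz 0 | j6 0.96 pos [ 0.397  -0.3367  0.0272] yaw -0.096 t 6.65 grip 0.0612
```

Request:
drive_tool:
  rows:
    - {"dx": 0,"dy": 0,"dz": -0.6,"wx": 0,"wy": 0,"wz": 0,"hand": 50}
    - {"dx": 5.3,"dy": 3.4,"dz": -0.6,"wx": 0,"wy": 0,"wz": 0,"hand": 50}
    - {"dx": 5.3,"dy": 3.4,"dz": -0.6,"wx": 0,"wy": 0,"wz": 0,"hand": 50}
    - {"dx": 5.3,"dy": 3.4,"dz": -0.6,"wx": 0,"wy": 0,"wz": 0,"hand": 50}
    - {"dx": 5.3,"dy": 3.4,"dz": -0.6,"wx": 0,"wy": 0,"wz": 0,"hand": 50}
    - {"dx": 5.3,"dy": 3.4,"dz": -0.6,"wx": 0,"wy": 0,"wz": 0,"hand": 50}
    - {"dx": 5.3,"dy": 3.4,"dz": -0.6,"wx": 0,"wy": 0,"wz": 0,"hand": 50}
    - {"dx": 5.3,"dy": 3.4,"dz": -0.6,"wx": 0,"wy": 0,"wz": 0,"hand": 50}
    - {"dx": 5.3,"dy": 3.4,"dz": -0.6,"wx": 0,"wy": 0,"wz": 0,"hand": 50}
    - {"dx": 5.3,"dy": 3.4,"dz": -0.2,"wx": 0,"wy": 0,"wz": 0,"hand": 50}
    - {"dx": 5.3,"dy": 3.4,"dz": -0.2,"wx": 0,"wy": 0,"wz": 0,"hand": 50}
    - {"dx": 5.3,"dy": 3.4,"dz": -0.2,"wx": 0,"wy": 0,"wz": 0,"hand": 50}

```text
clock: 7.85
eef_pos: [0.5887, -0.0894, 0.0351]
tool_rot: [0.741, 0.672, -0.001, -0.001]
ft_force: [-0.1, 0.0, -0.4]
grip_width: 0.0609
grasp_force: 65.4
```

```bash
python3 - <<'E'
from v import *
o=bot.get_obs(); print(o['eef_pos'],o['ft_force'],o['grip_width'],o['grasp_force'],o['clock'])
z=o['eef_pos'][2]+.013
s=bot.camera('side')[...,::-1]; t=bot.camera('top')[...,::-1]
for c in('top','side'): print(c,find(c,'oring_tin',z,snap=False))
cv2.imwrite('pics/p1.png',np.hstack([cv2.resize(q,None,fx=3.3,fy=3.3,interpolation=cv2.INTER_CUBIC) for q in(s[120:270,190:310],t[140:290,240:360])]))
print(proj('side',[np.r_[o['eef_pos'][:2],z]]),proj('top',[np.r_[o['eef_pos'][:2],z]]))
E
```

```text
[ 0.58866905 -0.08938811  0.03512851] [-0.10430312  0.01428575 -0.40976347] 0.060917407210062856 65.37438452651259 7.85
top []
side [(array([ 0.5907, -0.0908,  0.1156,  0.0489]), 0.91, [252.5, 202.6, 26.6, 18.8])]
[[253.01741095 206.79204725]] [[304.33616279 185.35971435]]
```

View pics/p1.png

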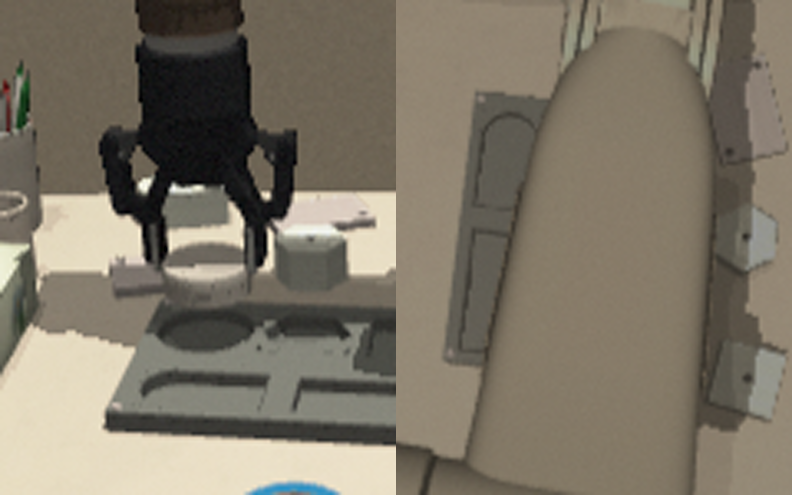

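Side view: the tin is right above its round pocket (crop 208,275 over 205,330). Its fit agrees with the reading within 2 mm, so pure translation holds. Now I lower it in.

```bash
python3 - <<'E'
from h import *
o=bot.get_obs()['eef_pos'];print(o); go(.591,-.0873,-.007)
E
```

```text
[ 0.59077681 -0.08910677  0.03677524]
d [ 0.036 -0.     0.876] wz 0 | j6 1.52 pos [ 0.5908 -0.0891  0.0368] yaw -0.097 t 8.05 grip 0.061
```

Request:
drive_tool:
  rows:
    - {"dx": 0.036,"dy": 0,"dz": 0.2,"wx": 0,"wy": 0,"wz": 0,"hand": 50}
    - {"dx": 0.036,"dy": 0,"dz": 0.4,"wx": 0,"wy": 0,"wz": 0,"hand": 50}
    - {"dx": 0.036,"dy": 0,"dz": 0.5,"wx": 0,"wy": 0,"wz": 0,"hand": 50}
    - {"dx": 0.036,"dy": 0,"dz": 0.6,"wx": 0,"wy": 0,"wz": 0,"hand": 50}
    - {"dx": 0.036,"dy": 0,"dz": 0.7,"wx": 0,"wy": 0,"wz": 0,"hand": 50}
    - {"dx": 0.036,"dy": 0,"dz": 0.78,"wx": 0,"wy": 0,"wz": 0,"hand": 50}
    - {"dx": 0.036,"dy": 0,"dz": 0.85,"wx": 0,"wy": 0,"wz": 0,"hand": 50}
    - {"dx": 0.036,"dy": 0,"dz": 0.88,"wx": 0,"wy": 0,"wz": 0,"hand": 50}
    - {"dx": 0.036,"dy": 0,"dz": 0.88,"wx": 0,"wy": 0,"wz": 0,"hand": 50}

```text
clock: 8.95
eef_pos: [0.5908, -0.0867, -0.0082]
tool_rot: [0.74, 0.672, -0.0, 0.0]
ft_force: [1.0, -0.4, -0.9]
grip_width: 0.0612
grasp_force: 65.4
```

Request:
drive_tool:
  rows:
    - {"dx": 0,"dy": 0,"dz": 0,"wx": 0,"wy": 0,"wz": 0,"hand": 75}
    - {"dx": 0,"dy": 0,"dz": 0,"wx": 0,"wy": 0,"wz": 0,"hand": 75}
    - {"dx": 0,"dy": 0,"dz": 0,"wx": 0,"wy": 0,"wz": 0,"hand": 75}
    - {"dx": 0,"dy": 0,"dz": -0.5,"wx": 0,"wy": 0,"wz": 0,"hand": 80}
    - {"dx": 0,"dy": 0,"dz": -1.2,"wx": 0,"wy": 0,"wz": 0,"hand": 85}
    - {"dx": 0,"dy": 0,"dz": -1.2,"wx": 0,"wy": 0,"wz": 0,"hand": 85}
    - {"dx": 0,"dy": 0,"dz": -1.2,"wx": 0,"wy": 0,"wz": 0,"hand": 85}

```text
clock: 9.65
eef_pos: [0.5918, -0.0867, 0.0532]
tool_rot: [0.74, 0.673, 0.001, 0.001]
ft_force: [-0.7, 0.2, -0.9]
grip_width: 0.0853
grasp_force: 0.0
```

```bash
python3 - <<'E'
from v import *
o=bot.get_obs(); print(o['eef_pos'],o['grip_width'])
p=np.array([.138,-.481,.208]); 
for n,d in (('world',[0,-.023,.02]),('tool',[-.0221,-.0064,.02]),('none',[0,0,0])): print(n,proj('side',[p+d+[0,0,.002]]))
s=bot.camera('side')
print(find('side','oring_tin',.004,snap=False))
bot.camera('top')
for t in('square_block','hex_block','d_block','plate_1'): print(t,find('top',t,snap=False))
go(.4396,-.2,.05,TY)
E
```

```text
[ 0.59175076 -0.08665477  0.05324563] 0.08532673848721041
world [[408.80438443  93.37207399]]
tool [[417.50586004  94.28290754]]
none [[409.87777596 101.54422358]]
[(array([ 0.5944, -0.1023,  0.8312,  0.2442]), 0.9, [251.5, 219.9, 28.3, 17.5])]
square_block [(array([ 0.3934, -0.2078, -0.328 ,  0.1195]), 0.57, [345.0, 254.1, 22.7, 20.1]), (array([ 0.6108,  0.0037, -1.6794,  0.6831]), 0.52, [271.2, 210.6, 29.0, 84.9])]
hex_block [(array([ 0.5159, -0.2079, -1.1043,  0.0449]), 0.61, [344.9, 212.0, 18.7, 22.2])]
d_block [(array([ 0.6296,  0.1659, -0.3868,  0.2665]), 0.65, [214.9, 174.2, 31.7, 35.7]), (array([ 0.5956,  0.0077, -3.4297,  0.6146]), 0.64, [269.6, 209.0, 28.0, 83.8])]
plate_1 [(array([ 0.637 , -0.2094,  0.217 ,  0.0554]), 0.89, [346.7, 175.0, 21.8, 35.4]), (array([ 0.5149, -0.3255,  0.3361,  0.0242]), 0.74, [385.2, 215.3, 28.0, 32.0]), (array([ 0.3984,  0.1654, -0.284 ,  0.0359]), 0.67, [211.8, 253.2, 28.7, 32.0]), (array([ 0.3954,  0.2816, -0.0871,  0.0296]), 0.65, [174.5, 253.0, 24.2, 32.6])]
d [-2.548 -2.776  0.022] wz 0.0 | j6 1.52 pos [ 0.59   -0.0864  0.0509] yaw -0.096 t 10.0 grip 0.0847
```

```bash
python3 - <<'E'
from v import *
go(.396,-.185,.06,1.32)
E
```

```text
d [-2.333 -3.673 -0.176] wz -16.22 | j6 1.52 pos [ 0.59   -0.0864  0.0509] yaw -0.096 t 10.0 grip 0.0847
```

Request:
drive_tool:
  rows:
    - {"dx": -2.33,"dy": -3.67,"dz": -0.18,"wx": 0,"wy": 0,"wz": -16.2,"hand": 85}
    - {"dx": -2.33,"dy": -3.67,"dz": -0.18,"wx": 0,"wy": 0,"wz": -16.2,"hand": 85}
    - {"dx": -2.33,"dy": -3.67,"dz": -0.18,"wx": 0,"wy": 0,"wz": -16.2,"hand": 85}
    - {"dx": -2.33,"dy": -3.67,"dz": -0.18,"wx": 0,"wy": 0,"wz": -16.2,"hand": 85}
    - {"dx": -2.33,"dy": -3.67,"dz": -0.18,"wx": 0,"wy": 0,"wz": -16.2,"hand": 85}
    - {"dx": -2.33,"dy": -3.67,"dz": -0.18,"wx": 0,"wy": 0,"wz": -16.2,"hand": 85}
    - {"dx": -2.33,"dy": -3.67,"dz": -0.18,"wx": 0,"wy": 0,"wz": -16.2,"hand": 85}
    - {"dx": -2.33,"dy": -3.67,"dz": -0.18,"wx": 0,"wy": 0,"wz": -16.2,"hand": 85}
    - {"dx": -2.33,"dy": -3.67,"dz": -0.18,"wx": 0,"wy": 0,"wz": -16.2,"hand": 85}
    - {"dx": -2.33,"dy": -3.67,"dz": -0.18,"wx": 0,"wy": 0,"wz": -16.2,"hand": 85}
    - {"dx": -2.33,"dy": -3.67,"dz": -0.18,"wx": 0,"wy": 0,"wz": -16.2,"hand": 85}
    - {"dx": -2.33,"dy": -3.67,"dz": -0.18,"wx": 0,"wy": 0,"wz": -16.2,"hand": 85}

```text
clock: 11.2
eef_pos: [0.3967, -0.1849, 0.0607]
tool_rot: [0.127, 0.992, 0.0, -0.0]
ft_force: [-0.1, 0.7, 0.4]
grip_width: 0.085
grasp_force: 0.0
```

```bash
python3 - <<'E'
from v import *
o=bot.get_obs(); p=o['eef_pos']; print(p)
s=bot.camera('side')[...,::-1]
c=s[110:235,250:400].copy(); cv2.imwrite('pics/q1.png',cv2.resize(c,None,fx=5,fy=4.8,interpolation=cv2.INTER_CUBIC))
a=1.32; u=np.array([np.cos(a),np.sin(a),0])*.0427; tx=np.array([-np.sin(a),np.cos(a),0])
for n,d in (('world',np.array([0,-.023,.02])),('tool',-.023*tx+[0,0,.02])): print(n,(proj('side',[p+d+u+[0,0,.002],p+d-u+[0,0,.002]])-[250,110]).round(1)*[5,4.8])
E
```

```text
[ 0.39673339 -0.18490131  0.06072744]
world [[384.   338.4 ]
 [413.5  282.24]]
tool [[341.5  351.84]
 [374.   293.76]]
```

View pics/q1.png

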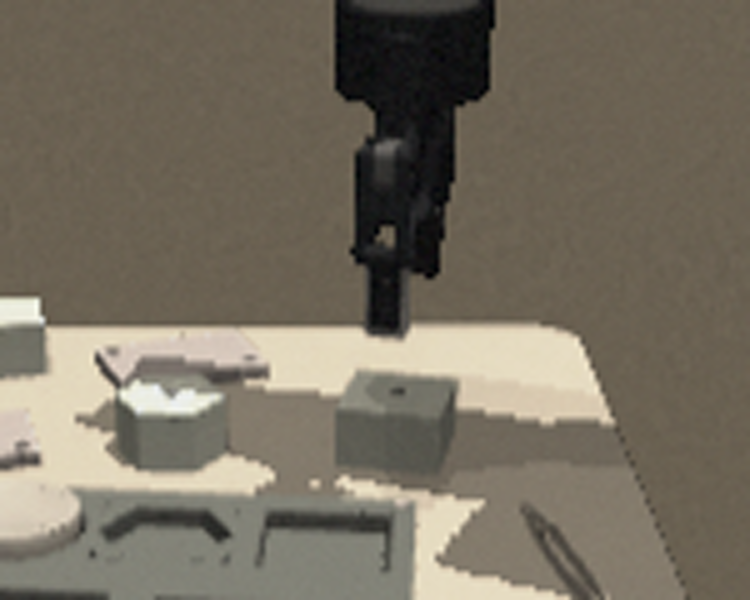

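Near tip at (387,335) and far tip at (425,275) fit the fixed world offset: true ≈ reading + (0, -23, +20) mm. The tin (30,515) looks seated. Next I grasp the square.

Request:
drive_tool:
  rows:
    - {"dx": 0,"dy": 0,"dz": 0.5,"wx": 0,"wy": 0,"wz": 0,"hand": 85}
    - {"dx": 0,"dy": 0,"dz": 0.9,"wx": 0,"wy": 0,"wz": 0,"hand": 85}
    - {"dx": 0,"dy": 0,"dz": 1.15,"wx": 0,"wy": 0,"wz": 0,"hand": 85}
    - {"dx": 0,"dy": 0,"dz": 1.15,"wx": 0,"wy": 0,"wz": 0,"hand": 85}
    - {"dx": 0,"dy": 0,"dz": 1.15,"wx": 0,"wy": 0,"wz": 0,"hand": 40}
    - {"dx": 0,"dy": 0,"dz": 1.15,"wx": 0,"wy": 0,"wz": 0,"hand": 40}
    - {"dx": 0,"dy": 0,"dz": 1.15,"wx": 0,"wy": 0,"wz": 0,"hand": 40}
    - {"dx": 0,"dy": 0,"dz": 1.15,"wx": 0,"wy": 0,"wz": 0,"hand": 40}
    - {"dx": 0,"dy": 0,"dz": 1.15,"wx": 0,"wy": 0,"wz": 0,"hand": 40}
    - {"dx": 0,"dy": 0,"dz": 1.15,"wx": 0,"wy": 0,"wz": 0,"hand": 40}

```text
clock: 12.25
eef_pos: [0.3994, -0.195, 0.0103]
tool_rot: [0.129, 0.992, -0.011, 0.004]
ft_force: [-14.3, -15.2, 37.9]
grip_width: 0.0405
grasp_force: 19.8
```

```bash
python3 - <<'E'
from v import *
o=bot.get_obs(); p=o['eef_pos']; print(p,o['ft_force'],o['grip_width'],o['grasp_force'])
print(find('side','square_block')[:2])
t=pk('square')+[0,.023]; go(*t,.08,1.475);go(*t,.007,1.475)
E
```

```text
[ 0.39943569 -0.19502296  0.0103052 ] [-14.29137325 -15.23664026  37.9055977 ] 0.040482906324145154 19.750886654946953
[(array([ 0.4013, -0.2008, -1.8224,  0.2511]), 0.89, [326.9, 199.8, 25.7, 21.8])]
d [-0.053  2.972 -1.455] wz -1.86 | j6 -0.18 pos [ 0.3994 -0.195   0.0103] yaw 1.312 t 12.35 grip 0.0406
d [-0.038  3.002  0.004] wz -1.86 | j6 -0.18 pos [ 0.3994 -0.195   0.0103] yaw 1.312 t 12.35 grip 0.0406
```

Request:
drive_tool:
  rows:
    - {"dx": 0,"dy": 0,"dz": -0.8,"wx": 0,"wy": 0,"wz": 0,"hand": 40}
    - {"dx": 0,"dy": 0,"dz": -0.8,"wx": 0,"wy": 0,"wz": 0,"hand": 85}
    - {"dx": 0,"dy": 0,"dz": -0.8,"wx": 0,"wy": 0,"wz": 0,"hand": 85}
    - {"dx": 0,"dy": 0,"dz": -0.8,"wx": 0,"wy": 0,"wz": 0,"hand": 85}

```text
clock: 12.75
eef_pos: [0.3967, -0.1848, 0.0434]
tool_rot: [0.126, 0.992, 0.0, -0.0]
ft_force: [-0.1, -0.0, 0.5]
grip_width: 0.0811
grasp_force: 0.0
```

```bash
python3 - <<'E'
from v import *
o=bot.get_obs(); p=o['eef_pos']; print(p,o['ft_force'],o['grip_width'],o['grasp_force'])
s=bot.camera('side')[...,::-1]
for r in find('side','square_block',snap=False): print(r)
bot.camera('top')
for r in find('top','square_block',snap=False): print(r)
c=s[130:230,280:380].copy(); cv2.imwrite('pics/q2.png',cv2.resize(c,None,fx=5,fy=5,interpolation=cv2.INTER_CUBIC))
E
```

```text
[ 0.39667015 -0.1847533   0.04339047] [-0.07219369 -0.04261928  0.48761214] 0.08113286430493535 0.0
(array([ 0.403 , -0.2027, -1.7394,  0.0793]), 0.73, [325.6, 198.8, 19.4, 23.1])
(array([ 0.399 ,  0.2987, -0.9027,  0.3499]), 0.64, [352.2, 331.8, 59.0, 35.2])
```

View pics/q2.png

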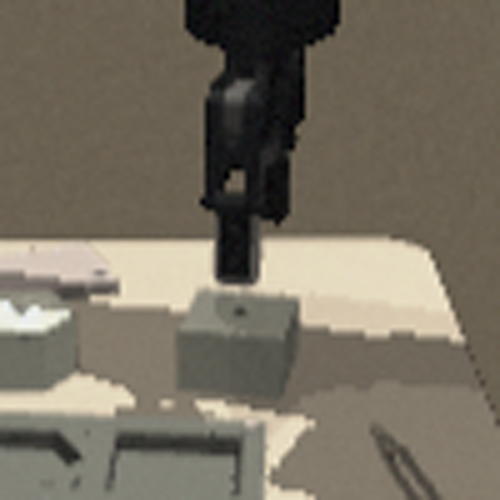

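The square was nudged to about (0.4015, -0.203), and the far finger pressed on its top. That means y carries no offset: it is a z offset alone, true z ≈ reading + 34 mm. Re-aiming.

```bash
python3 - <<'E'
from v import *
a=1.32; u=np.array([np.cos(a),np.sin(a),0])*.0427; p=np.array([.3967,-.1848,.0434])
for z in(.06,.07,.08,.09): print(z,proj('side',[np.r_[(p+u)[:2],z],np.r_[(p-u)[:2],z]]).round(1).tolist(),'seen 327.4,186 / 335,174')
go(.4012,-.2035,-.012,1.38)
E
```

```text
0.06 [[327.2, 192.5], [333.1, 179.8]] seen 327.4,186 / 335,174
0.07 [[327.3, 188.8], [333.2, 176.4]] seen 327.4,186 / 335,174
0.08 [[327.4, 185.1], [333.4, 172.8]] seen 327.4,186 / 335,174
0.09 [[327.5, 181.4], [333.5, 169.3]] seen 327.4,186 / 335,174
d [-0.195 -0.344  1.089] wz -0.71 | j6 -0.18 pos [ 0.3961 -0.1845  0.0425] yaw 1.318 t 12.95 grip 0.0854
```

Request:
drive_tool:
  rows:
    - {"dx": -0.195,"dy": -0.344,"dz": 0,"wx": 0,"wy": 0,"wz": -0.71,"hand": 85}
    - {"dx": -0.195,"dy": -0.344,"dz": 0,"wx": 0,"wy": 0,"wz": -0.71,"hand": 85}
    - {"dx": -0.195,"dy": -0.344,"dz": 0.3,"wx": 0,"wy": 0,"wz": -0.71,"hand": 85}
    - {"dx": -0.195,"dy": -0.344,"dz": 0.6,"wx": 0,"wy": 0,"wz": -0.71,"hand": 85}
    - {"dx": -0.195,"dy": -0.344,"dz": 0.9,"wx": 0,"wy": 0,"wz": -0.71,"hand": 85}
    - {"dx": -0.195,"dy": -0.344,"dz": 1.12,"wx": 0,"wy": 0,"wz": -0.71,"hand": 85}
    - {"dx": -0.195,"dy": -0.344,"dz": 1.12,"wx": 0,"wy": 0,"wz": -0.71,"hand": 85}

```text
clock: 13.65
eef_pos: [0.4003, -0.2029, -0.0143]
tool_rot: [0.095, 0.995, 0.001, -0.002]
ft_force: [-1.1, -1.0, 0.1]
grip_width: 0.0849
grasp_force: 0.0
```

Request:
drive_tool:
  rows:
    - {"dx": 0,"dy": 0,"dz": 0,"wx": 0,"wy": 0,"wz": 0,"hand": 45}
    - {"dx": 0,"dy": 0,"dz": 0,"wx": 0,"wy": 0,"wz": 0,"hand": 45}
    - {"dx": 0,"dy": 0,"dz": 0,"wx": 0,"wy": 0,"wz": 0,"hand": 45}
    - {"dx": 0,"dy": 0,"dz": 0,"wx": 0,"wy": 0,"wz": 0,"hand": 45}
    - {"dx": 0,"dy": 0,"dz": 0,"wx": 0,"wy": 0,"wz": 0,"hand": 45}

```text
clock: 14.15
eef_pos: [0.403, -0.2045, -0.0115]
tool_rot: [0.095, 0.995, -0.0, 0.001]
ft_force: [-0.0, 1.1, 6.6]
grip_width: 0.0549
grasp_force: 63.8
```

```bash
python3 - <<'E'
from v import *
o=bot.get_obs(); p=o['eef_pos']; print(p,o['ft_force'],o['grip_width'],o['grasp_force'])
for r in find('side','square_block'): print(r)
t=pk('square'); go(*t,.06,1.475);go(*t,-.009,1.475)
E
```

```text
[ 0.40301698 -0.20445204 -0.01146666] [-0.03853614  1.10847178  6.56980375] 0.0549443013335565 63.79429441898537
(array([ 0.4024, -0.2038, -1.7789,  0.5472]), 0.86, [326.1, 199.2, 25.8, 22.5])
d [-0.225  2.711 -1.43 ] wz -1.09 | j6 -0.28 pos [ 0.403  -0.2045 -0.0115] yaw 1.38 t 14.25 grip 0.055
d [-0.222  2.712 -0.05 ] wz -1.09 | j6 -0.28 pos [ 0.403  -0.2045 -0.0115] yaw 1.38 t 14.25 grip 0.055
```

Request:
drive_tool:
  rows:
    - {"dx": 0,"dy": 0,"dz": -0.5,"wx": 0,"wy": 0,"wz": 0,"hand": 45}
    - {"dx": -0.24,"dy": 2.71,"dz": -1.1,"wx": 0,"wy": 0,"wz": -1.09,"hand": 45}
    - {"dx": -0.24,"dy": 2.71,"dz": -1.1,"wx": 0,"wy": 0,"wz": -1.09,"hand": 45}
    - {"dx": -0.24,"dy": 2.71,"dz": -1.1,"wx": 0,"wy": 0,"wz": -1.09,"hand": 45}
    - {"dx": -0.24,"dy": 2.71,"dz": -1.1,"wx": 0,"wy": 0,"wz": -1.09,"hand": 45}
    - {"dx": -0.24,"dy": 2.71,"dz": -0.8,"wx": 0,"wy": 0,"wz": -1.09,"hand": 45}
    - {"dx": -0.24,"dy": 2.71,"dz": -0.6,"wx": 0,"wy": 0,"wz": -1.09,"hand": 45}
    - {"dx": -0.24,"dy": 2.71,"dz": -0.6,"wx": 0,"wy": 0,"wz": -1.09,"hand": 45}

```text
clock: 15.05
eef_pos: [0.4372, -0.0734, 0.0157]
tool_rot: [0.048, 0.999, 0.0, -0.002]
ft_force: [-0.1, 0.6, -2.9]
grip_width: 0.055
grasp_force: 68.4
```

```bash
python3 - <<'E'
from v import *
o=bot.get_obs(); p=o['eef_pos']; print(p,o['ft_force'],o['grip_width'],o['grasp_force'])
for c in ('side','top'):
  for r in find(c,'square_block',p[2]+.0115): print(c,r)
t=pk('square'); go(*t,-.006,1.475)
E
```

```text
[ 0.43722587 -0.07339221  0.01566117] [-0.06521584  0.643029   -2.88086707] 0.05497897376059631 68.43880209416966
side (array([ 0.4387, -0.0431, -1.6584,  0.8484]), 0.89, [316.8, 214.1, 23.0, 24.3])
d [0.    0.008 0.471] wz -0.01 | j6 -0.07 pos [ 0.4396 -0.0738  0.0176] yaw 1.474 t 15.25 grip 0.0546
```

Request:
drive_tool:
  rows:
    - {"dx": -0.015,"dy": 0.01,"dz": 0.1,"wx": 0,"wy": 0,"wz": 0,"hand": 45}
    - {"dx": -0.015,"dy": 0.01,"dz": 0.2,"wx": 0,"wy": 0,"wz": 0,"hand": 45}
    - {"dx": -0.015,"dy": 0.01,"dz": 0.27,"wx": 0,"wy": 0,"wz": 0,"hand": 45}
    - {"dx": -0.015,"dy": 0.01,"dz": 0.34,"wx": 0,"wy": 0,"wz": 0,"hand": 45}
    - {"dx": -0.015,"dy": 0.01,"dz": 0.4,"wx": 0,"wy": 0,"wz": 0,"hand": 45}
    - {"dx": -0.015,"dy": 0.01,"dz": 0.46,"wx": 0,"wy": 0,"wz": 0,"hand": 45}
    - {"dx": -0.015,"dy": 0.01,"dz": 0.48,"wx": 0,"wy": 0,"wz": 0,"hand": 45}
    - {"dx": -0.015,"dy": 0.01,"dz": 0.48,"wx": 0,"wy": 0,"wz": 0,"hand": 45}

```text
clock: 16.05
eef_pos: [0.4402, -0.0728, -0.0068]
tool_rot: [0.048, 0.999, 0.0, -0.0]
ft_force: [1.2, -0.2, -1.6]
grip_width: 0.0551
grasp_force: 68.5
```

Request:
drive_tool:
  rows:
    - {"dx": 0,"dy": 0,"dz": 0,"wx": 0,"wy": 0,"wz": 0,"hand": 70}
    - {"dx": 0,"dy": 0,"dz": 0,"wx": 0,"wy": 0,"wz": 0,"hand": 70}
    - {"dx": 0,"dy": 0,"dz": 0,"wx": 0,"wy": 0,"wz": 0,"hand": 70}
    - {"dx": 0,"dy": 0,"dz": -0.5,"wx": 0,"wy": 0,"wz": 0,"hand": 70}
    - {"dx": 0,"dy": 0,"dz": -1.3,"wx": 0,"wy": 0,"wz": 0,"hand": 85}
    - {"dx": 0,"dy": 0,"dz": -1.3,"wx": 0,"wy": 0,"wz": 0,"hand": 85}

```text
clock: 16.65
eef_pos: [0.4445, -0.0736, 0.063]
tool_rot: [0.048, 0.999, -0.001, 0.005]
ft_force: [1.0, -0.3, 1.3]
grip_width: 0.0848
grasp_force: 0.0
```

```bash
python3 - <<'E'
from v import *
for r in find('side','square_block',.004): print(r)
for c in ('side','top'):
  for r in find(c,'hex_block',snap=(c=='top')): print(c,r)
go(.517,-.208,.05,1.53); go(.517,-.208,-.014,1.53)
E
```

```text
side (array([ 0.5198, -0.2082, -0.0653,  0.0134]), 0.71, [285.1, 199.1, 20.5, 19.1])
top (array([ 0.5171, -0.2077, -1.0466,  0.0645]), 0.59, [344.2, 211.1, 20.0, 20.1])
d [-1.807 -2.545  0.145] wz -0.63 | j6 -0.07 pos [ 0.4392 -0.0727  0.0575] yaw 1.475 t 16.9 grip 0.085
d [-1.81  -2.545  1.425] wz -0.63 | j6 -0.07 pos [ 0.4392 -0.0727  0.0575] yaw 1.475 t 16.9 grip 0.085
```

Request:
drive_tool:
  rows:
    - {"dx": -1.81,"dy": -2.545,"dz": 0.14,"wx": 0,"wy": 0,"wz": -0.75,"hand": 85}
    - {"dx": -1.81,"dy": -2.545,"dz": 0.14,"wx": 0,"wy": 0,"wz": -0.75,"hand": 85}
    - {"dx": -1.81,"dy": -2.545,"dz": 0.14,"wx": 0,"wy": 0,"wz": -0.75,"hand": 85}
    - {"dx": -1.81,"dy": -2.545,"dz": 0.14,"wx": 0,"wy": 0,"wz": -0.75,"hand": 85}
    - {"dx": -1.81,"dy": -2.545,"dz": 0.14,"wx": 0,"wy": 0,"wz": -0.75,"hand": 85}
    - {"dx": -1.81,"dy": -2.545,"dz": 0.5,"wx": 0,"wy": 0,"wz": -0.75,"hand": 85}
    - {"dx": -1.81,"dy": -2.545,"dz": 0.9,"wx": 0,"wy": 0,"wz": -0.75,"hand": 85}
    - {"dx": -1.81,"dy": -2.545,"dz": 1.2,"wx": 0,"wy": 0,"wz": -0.75,"hand": 85}
    - {"dx": -1.81,"dy": -2.545,"dz": 1.42,"wx": 0,"wy": 0,"wz": -0.75,"hand": 85}
    - {"dx": -1.81,"dy": -2.545,"dz": 1.42,"wx": 0,"wy": 0,"wz": -0.75,"hand": 85}
    - {"dx": -1.81,"dy": -2.545,"dz": 1.42,"wx": 0,"wy": 0,"wz": -0.75,"hand": 40}
    - {"dx": -1.81,"dy": -2.545,"dz": 1.42,"wx": 0,"wy": 0,"wz": -0.75,"hand": 40}
    - {"dx": -1.81,"dy": -2.545,"dz": 1.42,"wx": 0,"wy": 0,"wz": -0.75,"hand": 40}
    - {"dx": -1.81,"dy": -2.545,"dz": 1.42,"wx": 0,"wy": 0,"wz": -0.75,"hand": 40}
    - {"dx": -1.81,"dy": -2.545,"dz": 1.42,"wx": 0,"wy": 0,"wz": -0.75,"hand": 40}
    - {"dx": -1.81,"dy": -2.545,"dz": 1.42,"wx": 0,"wy": 0,"wz": -0.75,"hand": 40}

```text
clock: 18.5
eef_pos: [0.5195, -0.2086, -0.0111]
tool_rot: [0.015, 1.0, -0.0, 0.001]
ft_force: [-1.1, 0.4, 5.7]
grip_width: 0.0513
grasp_force: 63.4
```

```bash
python3 - <<'E'
from v import *
bot.camera('side');o=bot.get_obs(); p=o['eef_pos']; print(p,o['ft_force'],o['grip_width'],o['grasp_force'])
for r in find('side','square_block',.004,snap=False): print(r)
for r in find('side','hex_block',snap=False): print(r)
t=pk('hex'); go(*t,.016,1.475);go(*t,-.006,1.475)
E
```

```text
[ 0.51945916 -0.2085785  -0.01110865] [-0.04161995  0.29490121  5.82052178] 0.05061498406588426 63.397682905197144
(array([ 0.4386, -0.0865, -1.6669,  0.2036]), 0.59, [313.6, 219.2, 28.2, 22.3])
(array([ 0.5258,  0.0125, -0.6616,  0.7622]), 0.42, [278.1, 233.2, 112.4, 43.8])
(array([ 0.5194, -0.2039, -1.1942,  0.5358]), 0.71, [284.2, 201.4, 19.5, 17.9])
(array([ 0.4394, -0.0896, -0.2767,  0.1289]), 0.53, [315.2, 219.8, 24.4, 22.7])
d [ 0.119  2.55  -0.545] wz 0.75 | j6 -0.35 pos [ 0.5195 -0.2086 -0.0111] yaw 1.541 t 18.65 grip 0.0507
d [ 0.121  2.55  -0.105] wz 0.75 | j6 -0.35 pos [ 0.5195 -0.2086 -0.0111] yaw 1.541 t 18.65 grip 0.0507
```

Request:
drive_tool:
  rows:
    - {"dx": 0,"dy": 0,"dz": -0.5,"wx": 0,"wy": 0,"wz": 0,"hand": 40}
    - {"dx": 0.09,"dy": 2.55,"dz": -0.9,"wx": 0,"wy": 0,"wz": 0.75,"hand": 40}
    - {"dx": 0.09,"dy": 2.55,"dz": -0.9,"wx": 0,"wy": 0,"wz": 0.75,"hand": 40}
    - {"dx": 0.09,"dy": 2.55,"dz": -0.9,"wx": 0,"wy": 0,"wz": 0.75,"hand": 40}
    - {"dx": 0.09,"dy": 2.55,"dz": -0.8,"wx": 0,"wy": 0,"wz": 0.75,"hand": 40}
    - {"dx": 0.09,"dy": 2.55,"dz": -0.6,"wx": 0,"wy": 0,"wz": 0.75,"hand": 40}
    - {"dx": 0.09,"dy": 2.55,"dz": -0.55,"wx": 0,"wy": 0,"wz": 0.75,"hand": 40}
    - {"dx": 0.09,"dy": 2.55,"dz": -0.5,"wx": 0,"wy": 0,"wz": 0.75,"hand": 40}
    - {"dx": 0.09,"dy": 2.55,"dz": -0.5,"wx": 0,"wy": 0,"wz": 0.75,"hand": 40}

```text
clock: 19.55
eef_pos: [0.5169, -0.0815, 0.0115]
tool_rot: [0.049, 0.999, 0.0, -0.001]
ft_force: [-0.7, -0.3, -3.1]
grip_width: 0.0508
grasp_force: 62.8
```

```bash
python3 - <<'E'
from v import *
o=bot.get_obs(); p=o['eef_pos']; print(p,o['ft_force'],o['grip_width'],o['grasp_force'])
for r in find('side','hex_block',p[2]+.0111): print(r)
t=pk('hex'); go(*t,-.006,1.475)
E
```

```text
[ 0.51685385 -0.08153634  0.01146941] [-0.68869413 -0.2556287  -3.08264184] 0.05079054519902015 62.794647216796875
(array([ 0.5177, -0.0828, -1.2628,  0.8485]), 0.7, [282.5, 212.2, 20.0, 19.7])
(array([ 0.4039,  0.3315, -1.1468,  0.5044]), 0.37, [351.1, 332.6, 60.2, 33.0])
d [0.005 0.008 0.363] wz -0.01 | j6 -0.06 pos [ 0.5175 -0.0814  0.0122] yaw 1.474 t 19.65 grip 0.0512
```

Request:
drive_tool:
  rows:
    - {"dx": -0.015,"dy": 0.008,"dz": 0.1,"wx": 0,"wy": 0,"wz": 0,"hand": 40}
    - {"dx": -0.015,"dy": 0.008,"dz": 0.17,"wx": 0,"wy": 0,"wz": 0,"hand": 40}
    - {"dx": -0.015,"dy": 0.008,"dz": 0.24,"wx": 0,"wy": 0,"wz": 0,"hand": 40}
    - {"dx": -0.015,"dy": 0.008,"dz": 0.31,"wx": 0,"wy": 0,"wz": 0,"hand": 40}
    - {"dx": -0.015,"dy": 0.008,"dz": 0.37,"wx": 0,"wy": 0,"wz": 0,"hand": 40}
    - {"dx": -0.015,"dy": 0.008,"dz": 0.37,"wx": 0,"wy": 0,"wz": 0,"hand": 40}

```text
clock: 20.25
eef_pos: [0.5179, -0.0801, -0.0066]
tool_rot: [0.048, 0.999, 0.0, -0.001]
ft_force: [0.1, 0.1, -1.7]
grip_width: 0.0509
grasp_force: 62.8
```

Free fit. I'll release, rise, and look for the D-block and the hex.

Request:
drive_tool:
  rows:
    - {"dx": 0,"dy": 0,"dz": 0,"wx": 0,"wy": 0,"wz": 0,"hand": 65}
    - {"dx": 0,"dy": 0,"dz": 0,"wx": 0,"wy": 0,"wz": 0,"hand": 65}
    - {"dx": 0,"dy": 0,"dz": 0,"wx": 0,"wy": 0,"wz": 0,"hand": 65}
    - {"dx": 0,"dy": 0,"dz": -0.5,"wx": 0,"wy": 0,"wz": 0,"hand": 65}
    - {"dx": 0,"dy": 0,"dz": -1.3,"wx": 0,"wy": 0,"wz": 0,"hand": 70}
    - {"dx": 0,"dy": 0,"dz": -1.3,"wx": 0,"wy": 0,"wz": 0,"hand": 70}

```text
clock: 20.85
eef_pos: [0.5229, -0.081, 0.0643]
tool_rot: [0.048, 0.999, -0.001, 0.005]
ft_force: [1.7, -0.5, 0.6]
grip_width: 0.0699
grasp_force: 0.0
```

```bash
python3 - <<'E'
from v import *
bot.camera('side');bot.camera('top')
for c,t,z in (('side','hex_block',.004),('side','square_block',.004),('side','d_block',0),('top','d_block',0)):
  for r in find(c,t,z,snap=False): print(c,t,r)
go(.637,-.334,.05,1.57+.15); go(.637,-.334,-.014,1.72)
E
```

```text
side hex_block (array([ 0.5181, -0.093 , -1.4017,  0.1873]), 0.76, [284.3, 218.2, 24.4, 19.7])
side square_block (array([ 0.4387, -0.0857, -1.7014,  0.1646]), 0.94, [313.9, 219.3, 27.6, 22.5])
top d_block (array([ 0.6327, -0.3339, -3.0043,  0.1364]), 0.89, [389.0, 173.1, 20.3, 28.7])
d [-2.869 -4.827  0.146] wz -2.8 | j6 -0.06 pos [ 0.5172 -0.0801  0.0577] yaw 1.475 t 21.15 grip 0.07
d [-2.872 -4.827  1.426] wz -2.8 | j6 -0.06 pos [ 0.5172 -0.0801  0.0577] yaw 1.475 t 21.15 grip 0.07
```

```bash
python3 - <<'E'
from v import *
go(.629,-.3355,.05,1.72); go(.629,-.3355,-.013,1.72)
E
```

```text
d [-2.713 -4.872  0.147] wz -2.8 | j6 -0.06 pos [ 0.5172 -0.0801  0.0577] yaw 1.475 t 21.15 grip 0.07
d [-2.716 -4.872  1.407] wz -2.8 | j6 -0.06 pos [ 0.5172 -0.0801  0.0577] yaw 1.475 t 21.15 grip 0.07
```

Request:
drive_tool:
  rows:
    - {"dx": -2.71,"dy": -4.87,"dz": 0,"wx": 0,"wy": 0,"wz": -2.8,"hand": 75}
    - {"dx": -2.71,"dy": -4.87,"dz": 0,"wx": 0,"wy": 0,"wz": -2.8,"hand": 75}
    - {"dx": -2.71,"dy": -4.87,"dz": 0,"wx": 0,"wy": 0,"wz": -2.8,"hand": 75}
    - {"dx": -2.71,"dy": -4.87,"dz": 0,"wx": 0,"wy": 0,"wz": -2.8,"hand": 75}
    - {"dx": -2.71,"dy": -4.87,"dz": 0,"wx": 0,"wy": 0,"wz": -2.8,"hand": 75}
    - {"dx": -2.71,"dy": -4.87,"dz": 0,"wx": 0,"wy": 0,"wz": -2.8,"hand": 75}
    - {"dx": -2.71,"dy": -4.87,"dz": 0,"wx": 0,"wy": 0,"wz": -2.8,"hand": 75}
    - {"dx": -2.71,"dy": -4.87,"dz": 0,"wx": 0,"wy": 0,"wz": -2.8,"hand": 75}
    - {"dx": -2.71,"dy": -4.87,"dz": 0.5,"wx": 0,"wy": 0,"wz": -2.8,"hand": 75}
    - {"dx": -2.71,"dy": -4.87,"dz": 0.9,"wx": 0,"wy": 0,"wz": -2.8,"hand": 75}
    - {"dx": -2.71,"dy": -4.87,"dz": 1.2,"wx": 0,"wy": 0,"wz": -2.8,"hand": 75}
    - {"dx": -2.71,"dy": -4.87,"dz": 1.4,"wx": 0,"wy": 0,"wz": -2.8,"hand": 75}
    - {"dx": -2.71,"dy": -4.87,"dz": 1.4,"wx": 0,"wy": 0,"wz": -2.8,"hand": 75}

```text
clock: 22.45
eef_pos: [0.6287, -0.334, -0.013]
tool_rot: [-0.075, 0.997, 0.001, -0.002]
ft_force: [-0.2, 0.1, 0.7]
grip_width: 0.0749
grasp_force: 0.0
```

Request:
drive_tool:
  rows:
    - {"dx": 0,"dy": 0,"dz": 0,"wx": 0,"wy": 0,"wz": 0,"hand": 32}
    - {"dx": 0,"dy": 0,"dz": 0,"wx": 0,"wy": 0,"wz": 0,"hand": 32}
    - {"dx": 0,"dy": 0,"dz": 0,"wx": 0,"wy": 0,"wz": 0,"hand": 32}
    - {"dx": 0,"dy": 0,"dz": 0,"wx": 0,"wy": 0,"wz": 0,"hand": 32}
    - {"dx": 0,"dy": 0,"dz": 0,"wx": 0,"wy": 0,"wz": 0,"hand": 32}
    - {"dx": 0,"dy": 0,"dz": 0,"wx": 0,"wy": 0,"wz": 0,"hand": 32}

```text
clock: 23.05
eef_pos: [0.6312, -0.3362, -0.0092]
tool_rot: [-0.074, 0.997, -0.001, 0.001]
ft_force: [-0.2, 0.1, 6.1]
grip_width: 0.0428
grasp_force: 64.3
```

```bash
python3 - <<'E'
from v import *
bot.camera('side');o=bot.get_obs(); p=o['eef_pos']; print(p,o['ft_force'],o['grip_width'],o['grasp_force'])
for r in find('side','d_block',snap=False): print(r)
t=pk('d',-.008); go(*t,.06,1.475);go(*t,-.006,1.475)
E
```

```text
[ 0.63120572 -0.3361442  -0.0092471 ] [-0.94476351  0.02073851  6.21943028] 0.04273233704304815 64.32380318641663
(array([ 0.6392, -0.3348,  0.1262,  0.2835]), 0.68, [246.1, 178.8, 22.5, 16.0])
d [ 0.06   6.788 -1.397] wz 2.8 | j6 -0.64 pos [ 0.6312 -0.3361 -0.0093] yaw 1.72 t 23.15 grip 0.0426
d [ 0.063  6.79  -0.077] wz 2.8 | j6 -0.64 pos [ 0.6312 -0.3361 -0.0093] yaw 1.72 t 23.15 grip 0.0426
```

Request:
drive_tool:
  rows:
    - {"dx": 0,"dy": 0,"dz": -0.5,"wx": 0,"wy": 0,"wz": 0,"hand": 32}
    - {"dx": 0.02,"dy": 6.79,"dz": -1.1,"wx": 0,"wy": 0,"wz": 2.8,"hand": 32}
    - {"dx": 0.02,"dy": 6.79,"dz": -1.1,"wx": 0,"wy": 0,"wz": 2.8,"hand": 32}
    - {"dx": 0.02,"dy": 6.79,"dz": -1.1,"wx": 0,"wy": 0,"wz": 2.8,"hand": 32}
    - {"dx": 0.02,"dy": 6.79,"dz": -1.1,"wx": 0,"wy": 0,"wz": 2.8,"hand": 32}
    - {"dx": 0.02,"dy": 6.79,"dz": -1.1,"wx": 0,"wy": 0,"wz": 2.8,"hand": 32}
    - {"dx": 0.02,"dy": 6.79,"dz": -1.1,"wx": 0,"wy": 0,"wz": 2.8,"hand": 32}
    - {"dx": 0.02,"dy": 6.79,"dz": -1.1,"wx": 0,"wy": 0,"wz": 2.8,"hand": 32}
    - {"dx": 0.02,"dy": 6.79,"dz": -1.1,"wx": 0,"wy": 0,"wz": 2.8,"hand": 32}
    - {"dx": 0.02,"dy": 6.79,"dz": -1.1,"wx": 0,"wy": 0,"wz": 2.8,"hand": 32}
    - {"dx": 0.02,"dy": 6.79,"dz": -0.7,"wx": 0,"wy": 0,"wz": 2.8,"hand": 32}
    - {"dx": 0.02,"dy": 6.79,"dz": -0.55,"wx": 0,"wy": 0,"wz": 2.8,"hand": 32}
    - {"dx": 0.02,"dy": 6.79,"dz": -0.55,"wx": 0,"wy": 0,"wz": 2.8,"hand": 32}

```text
clock: 24.45
eef_pos: [0.5768, -0.0014, 0.0144]
tool_rot: [0.049, 0.999, -0.0, -0.002]
ft_force: [-0.6, -0.6, -1.9]
grip_width: 0.0427
grasp_force: 63.4
```

```bash
python3 - <<'E'
from v import *
bot.camera('side');o=bot.get_obs(); p=o['eef_pos']; print(p,o['ft_force'],o['grip_width'],o['grasp_force'])
for r in find('side','d_block',p[2]+.0093,snap=False): print(r)
for r in find('side','nest_tray',0,snap=False): print(r)
t=pk('d',-.006); go(*t,-.0035,1.475)
E
```

```text
[ 0.57767445 -0.00120583  0.01531851] [-0.67797826  0.73013166 -3.03687448] 0.04269461878421895 63.37683320045471
(array([ 5.850e-01, -5.000e-04, -4.070e-02,  4.157e-01]), 0.95, [253.9, 227.1, 34.0, 23.9])
(array([0.4998, 0.0144, 0.6843, 0.6718]), 0.63, [275.9, 232.3, 110.7, 45.0])
d [-0.013 -0.003  0.403] wz -0.01 | j6 0.1 pos [ 0.579  -0.0008  0.0166] yaw 1.474 t 24.6 grip 0.043
```

Request:
drive_tool:
  rows:
    - {"dx": -0.01,"dy": 0,"dz": 0.1,"wx": 0,"wy": 0,"wz": 0,"hand": 32}
    - {"dx": -0.01,"dy": 0,"dz": 0.18,"wx": 0,"wy": 0,"wz": 0,"hand": 32}
    - {"dx": -0.01,"dy": 0,"dz": 0.26,"wx": 0,"wy": 0,"wz": 0,"hand": 32}
    - {"dx": -0.01,"dy": 0,"dz": 0.34,"wx": 0,"wy": 0,"wz": 0,"hand": 32}
    - {"dx": -0.01,"dy": 0,"dz": 0.41,"wx": 0,"wy": 0,"wz": 0,"hand": 32}
    - {"dx": -0.01,"dy": 0,"dz": 0.41,"wx": 0,"wy": 0,"wz": 0,"hand": 32}

```text
clock: 25.2
eef_pos: [0.5786, 0.0001, -0.0048]
tool_rot: [0.048, 0.999, -0.0, -0.001]
ft_force: [-0.2, 0.6, -2.4]
grip_width: 0.0426
grasp_force: 63.4
```

Request:
drive_tool:
  rows:
    - {"dx": 0,"dy": 0,"dz": 0,"wx": 0,"wy": 0,"wz": 0,"hand": 57}
    - {"dx": 0,"dy": 0,"dz": 0,"wx": 0,"wy": 0,"wz": 0,"hand": 57}
    - {"dx": 0,"dy": 0,"dz": 0,"wx": 0,"wy": 0,"wz": 0,"hand": 57}
    - {"dx": 0,"dy": 0,"dz": -0.5,"wx": 0,"wy": 0,"wz": 0,"hand": 57}
    - {"dx": 0,"dy": 0,"dz": -1.3,"wx": 0,"wy": 0,"wz": 0,"hand": 70}
    - {"dx": 0,"dy": 0,"dz": -1.3,"wx": 0,"wy": 0,"wz": 0,"hand": 70}

```text
clock: 25.8
eef_pos: [0.584, -0.0, 0.067]
tool_rot: [0.048, 0.999, 0.0, 0.006]
ft_force: [1.5, 0.1, 1.1]
grip_width: 0.07
grasp_force: 0.0
```

```bash
python3 - <<'E'
from v import *
bot.camera('side');bot.camera('top')
for c,t,z in (('side','bar_block',0),('top','bar_block',0),('side','d_block',.004)):
  for r in find(c,t,z,snap=False): print(c,t,r)
go(.518,.2855,.05,1.57+.25); go(.518,.2855,-.014,1.82)
E
```

```text
side bar_block (array([0.5196, 0.2861, 0.2602, 0.0148]), 0.86, [273.4, 327.4, 65.3, 42.5])
top bar_block (array([0.5179, 0.286 , 0.2795, 0.0938]), 0.58, [172.7, 210.2, 19.2, 34.5])
top bar_block (array([ 0.5147, -0.1077, -0.0823,  0.6537]), 0.5, [308.9, 211.8, 25.2, 85.2])
side d_block (array([ 5.875e-01, -8.900e-03,  1.000e-04,  1.774e-01]), 0.78, [253.1, 233.1, 32.9, 20.7])
d [1.742 5.57  0.2  ] wz -3.95 | j6 0.1 pos [ 5.782e-01 -1.000e-04  5.990e-02] yaw 1.475 t 26.05 grip 0.0703
d [1.74 5.57 1.48] wz -3.95 | j6 0.1 pos [ 5.782e-01 -1.000e-04  5.990e-02] yaw 1.475 t 26.05 grip 0.0703
```

Request:
drive_tool:
  rows:
    - {"dx": 1.74,"dy": 5.57,"dz": 0,"wx": 0,"wy": 0,"wz": -4.1,"hand": 75}
    - {"dx": 1.74,"dy": 5.57,"dz": 0,"wx": 0,"wy": 0,"wz": -4.1,"hand": 75}
    - {"dx": 1.74,"dy": 5.57,"dz": 0,"wx": 0,"wy": 0,"wz": -4.1,"hand": 75}
    - {"dx": 1.74,"dy": 5.57,"dz": 0,"wx": 0,"wy": 0,"wz": -4.1,"hand": 75}
    - {"dx": 1.74,"dy": 5.57,"dz": 0,"wx": 0,"wy": 0,"wz": -4.1,"hand": 75}
    - {"dx": 1.74,"dy": 5.57,"dz": 0,"wx": 0,"wy": 0,"wz": -4.1,"hand": 75}
    - {"dx": 1.74,"dy": 5.57,"dz": 0,"wx": 0,"wy": 0,"wz": -4.1,"hand": 75}
    - {"dx": 1.74,"dy": 5.57,"dz": 0,"wx": 0,"wy": 0,"wz": -4.1,"hand": 75}
    - {"dx": 1.74,"dy": 5.57,"dz": 0.5,"wx": 0,"wy": 0,"wz": -4.1,"hand": 75}
    - {"dx": 1.74,"dy": 5.57,"dz": 0.9,"wx": 0,"wy": 0,"wz": -4.1,"hand": 75}
    - {"dx": 1.74,"dy": 5.57,"dz": 1.2,"wx": 0,"wy": 0,"wz": -4.1,"hand": 75}
    - {"dx": 1.74,"dy": 5.57,"dz": 1.46,"wx": 0,"wy": 0,"wz": -4.1,"hand": 75}
    - {"dx": 1.74,"dy": 5.57,"dz": 1.46,"wx": 0,"wy": 0,"wz": -4.1,"hand": 75}
    - {"dx": 1.74,"dy": 5.57,"dz": 1.46,"wx": 0,"wy": 0,"wz": -4.1,"hand": 30}
    - {"dx": 1.74,"dy": 5.57,"dz": 1.46,"wx": 0,"wy": 0,"wz": -4.1,"hand": 30}
    - {"dx": 1.74,"dy": 5.57,"dz": 1.46,"wx": 0,"wy": 0,"wz": -4.1,"hand": 30}
    - {"dx": 1.74,"dy": 5.57,"dz": 1.46,"wx": 0,"wy": 0,"wz": -4.1,"hand": 30}
    - {"dx": 1.74,"dy": 5.57,"dz": 1.46,"wx": 0,"wy": 0,"wz": -4.1,"hand": 30}
    - {"dx": 1.74,"dy": 5.57,"dz": 1.46,"wx": 0,"wy": 0,"wz": -4.1,"hand": 30}
    - {"dx": 1.74,"dy": 5.57,"dz": 1.46,"wx": 0,"wy": 0,"wz": -4.1,"hand": 30}

```text
clock: 28.05
eef_pos: [0.5203, 0.286, -0.0107]
tool_rot: [-0.131, 0.991, 0.0, 0.001]
ft_force: [1.5, -1.0, 6.1]
grip_width: 0.0388
grasp_force: 63.7
```

```bash
python3 - <<'E'
from v import *
bot.camera('side');o=bot.get_obs(); p=o['eef_pos']; print(p,o['ft_force'],o['grip_width'],o['grasp_force'])
for r in find('side','bar_block',snap=False): print(r)
t=pk('bar'); go(*t,.016,1.475);go(*t,-.006,1.475)
E
```

```text
[ 0.52036069  0.28603872 -0.01063471] [ 0.35266662 -1.09003165  5.83952163] 0.03899637617257406 63.72754096984863
(array([0.5196, 0.2856, 0.2649, 0.3866]), 0.77, [274.1, 325.7, 65.3, 41.4])
(array([ 0.547 ,  0.0389, -1.5333,  1.    ]), 0.7, [242.4, 218.2, 6.8, 7.0])
d [ 2.419 -5.074 -0.542] wz 4.1 | j6 0.24 pos [ 0.5203  0.286  -0.0107] yaw 1.833 t 28.15 grip 0.0389
d [ 2.42  -5.074 -0.102] wz 4.1 | j6 0.24 pos [ 0.5203  0.286  -0.0107] yaw 1.833 t 28.15 grip 0.0389
```

Request:
drive_tool:
  rows:
    - {"dx": 0,"dy": 0,"dz": -0.5,"wx": 0,"wy": 0,"wz": 0,"hand": 30}
    - {"dx": 2.38,"dy": -5.07,"dz": -1.2,"wx": 0,"wy": 0,"wz": 4.1,"hand": 30}
    - {"dx": 2.38,"dy": -5.07,"dz": -1.2,"wx": 0,"wy": 0,"wz": 4.1,"hand": 30}
    - {"dx": 2.38,"dy": -5.07,"dz": -1.2,"wx": 0,"wy": 0,"wz": 4.1,"hand": 30}
    - {"dx": 2.38,"dy": -5.07,"dz": -1.2,"wx": 0,"wy": 0,"wz": 4.1,"hand": 30}
    - {"dx": 2.38,"dy": -5.07,"dz": -1.2,"wx": 0,"wy": 0,"wz": 4.1,"hand": 30}
    - {"dx": 2.38,"dy": -5.07,"dz": -1.2,"wx": 0,"wy": 0,"wz": 4.1,"hand": 30}
    - {"dx": 2.38,"dy": -5.07,"dz": -1.2,"wx": 0,"wy": 0,"wz": 4.1,"hand": 30}
    - {"dx": 2.38,"dy": -5.07,"dz": -1.2,"wx": 0,"wy": 0,"wz": 4.1,"hand": 30}
    - {"dx": 2.38,"dy": -5.07,"dz": -1.2,"wx": 0,"wy": 0,"wz": 4.1,"hand": 30}
    - {"dx": 2.38,"dy": -5.07,"dz": -1.0,"wx": 0,"wy": 0,"wz": 4.1,"hand": 30}
    - {"dx": 2.38,"dy": -5.07,"dz": -0.7,"wx": 0,"wy": 0,"wz": 4.1,"hand": 30}
    - {"dx": 2.38,"dy": -5.07,"dz": -0.55,"wx": 0,"wy": 0,"wz": 4.1,"hand": 30}
    - {"dx": 2.38,"dy": -5.07,"dz": -0.55,"wx": 0,"wy": 0,"wz": 4.1,"hand": 30}

```text
clock: 29.55
eef_pos: [0.4682, 0.0106, 0.0136]
tool_rot: [0.047, 0.999, -0.0, -0.002]
ft_force: [0.1, -1.3, -3.0]
grip_width: 0.0386
grasp_force: 62.6
```

```bash
python3 - <<'E'
from v import *
bot.camera('side');o=bot.get_obs(); p=o['eef_pos']; print(p,o['ft_force'],o['grip_width'],o['grasp_force'])
for r in find('side','bar_block',p[2]+.0107,snap=False): print(r)
t=pk('bar',.002); go(*t,-.005,1.475)
E
```

```text
[0.46902135 0.01044217 0.01440686] [-0.20924936 -0.06772431 -3.06348917] 0.03901814579908951 62.61077284812927
(array([ 0.467 ,  0.0128, -0.0814,  0.4103]), 0.9, [303.3, 230.4, 47.0, 23.1])
(array([ 0.4941,  0.0684, -0.3124,  0.8022]), 0.34, [276.4, 231.4, 109.7, 50.5])
d [-0.031 -0.016  0.401] wz 0.01 | j6 0.12 pos [0.4698 0.0103 0.015 ] yaw 1.476 t 29.65 grip 0.0391
```

Request:
drive_tool:
  rows:
    - {"dx": -0.04,"dy": -0.016,"dz": 0.08,"wx": 0,"wy": 0,"wz": 0,"hand": 30}
    - {"dx": -0.04,"dy": -0.016,"dz": 0.16,"wx": 0,"wy": 0,"wz": 0,"hand": 30}
    - {"dx": -0.04,"dy": -0.016,"dz": 0.24,"wx": 0,"wy": 0,"wz": 0,"hand": 30}
    - {"dx": -0.04,"dy": -0.016,"dz": 0.32,"wx": 0,"wy": 0,"wz": 0,"hand": 30}
    - {"dx": -0.04,"dy": -0.016,"dz": 0.4,"wx": 0,"wy": 0,"wz": 0,"hand": 30}
    - {"dx": -0.04,"dy": -0.016,"dz": 0.4,"wx": 0,"wy": 0,"wz": 0,"hand": 30}

```text
clock: 30.25
eef_pos: [0.4712, 0.0088, -0.0053]
tool_rot: [0.048, 0.999, -0.0, -0.001]
ft_force: [0.4, -0.8, -3.3]
grip_width: 0.0385
grasp_force: 62.7
```

Request:
drive_tool:
  rows:
    - {"dx": 0,"dy": 0,"dz": 0,"wx": 0,"wy": 0,"wz": 0,"hand": 53}
    - {"dx": 0,"dy": 0,"dz": 0,"wx": 0,"wy": 0,"wz": 0,"hand": 53}
    - {"dx": 0,"dy": 0,"dz": 0,"wx": 0,"wy": 0,"wz": 0,"hand": 53}
    - {"dx": 0,"dy": 0,"dz": -0.5,"wx": 0,"wy": 0,"wz": 0,"hand": 53}
    - {"dx": 0,"dy": 0,"dz": -1.3,"wx": 0,"wy": 0,"wz": 0,"hand": 75}
    - {"dx": 0,"dy": 0,"dz": -1.3,"wx": 0,"wy": 0,"wz": 0,"hand": 85}

```text
clock: 30.85
eef_pos: [0.4764, 0.0089, 0.0654]
tool_rot: [0.048, 0.999, 0.0, 0.005]
ft_force: [0.8, -0.6, 0.0]
grip_width: 0.0795
grasp_force: 0.0
```

```bash
python3 - <<'E'
from v import *
bot.camera('side');bot.camera('top')
for c,t,z in (('side','plate_1',0),('top','plate_1',0),('top','pile_stand',0),('side','pile_stand',0)):
  for r in find(c,t,z,snap=False,minscore=.5): print(c,t,r)
go(.3987,.165,.05,1.29)
E
```

```text
side plate_1 (array([ 0.4004,  0.1648, -0.3054,  0.0307]), 0.98, [340.9, 287.6, 51.8, 32.6])
side plate_1 (array([ 0.6398, -0.2109,  0.2458,  0.0609]), 0.59, [240.3, 202.3, 34.7, 15.8])
side plate_1 (array([ 0.3973,  0.2819, -0.0922,  0.0213]), 0.57, [351.1, 331.0, 59.1, 35.3])
side plate_1 (array([ 0.534 , -0.3163, -1.4938,  0.4573]), 0.51, [277.9, 186.2, 16.6, 12.9])
top plate_1 (array([ 0.3959,  0.2822, -0.0886,  0.0236]), 0.91, [173.8, 253.1, 24.5, 32.1])
top plate_1 (array([ 0.3993,  0.1646, -0.3052,  0.0194]), 0.84, [213.4, 251.4, 32.2, 31.7])
top plate_1 (array([ 0.5143, -0.3248,  0.3481,  0.0267]), 0.76, [385.9, 213.4, 31.5, 35.6])
top plate_1 (array([ 0.6365, -0.2089,  0.2192,  0.0329]), 0.64, [346.4, 174.2, 28.2, 31.3])
top pile_stand (array([ 0.6308,  0.1694, -0.3424,  0.0642]), 0.65, [216.9, 172.2, 27.7, 32.5])
side pile_stand (array([ 0.6331,  0.1643, -0.2653,  0.1144]), 0.9, [219.2, 287.6, 54.7, 32.7])
d [1.73  2.972 0.189] wz 2.12 | j6 0.11 pos [0.4707 0.0088 0.0593] yaw 1.475 t 31.15 grip 0.085
```

```bash
python3 - <<'E'
from v import *
go(.3992,.1647,.03,1.266); go(.3992,.1647,-.025,1.266)
E
```

```text
d [1.719 2.967 0.589] wz 2.4 | j6 0.11 pos [0.4707 0.0088 0.0593] yaw 1.475 t 31.15 grip 0.085
d [1.716 2.967 1.689] wz 2.4 | j6 0.11 pos [0.4707 0.0088 0.0593] yaw 1.475 t 31.15 grip 0.085
```

Request:
drive_tool:
  rows:
    - {"dx": 1.72,"dy": 2.97,"dz": 0,"wx": 0,"wy": 0,"wz": 2.4,"hand": 82}
    - {"dx": 1.72,"dy": 2.97,"dz": 0,"wx": 0,"wy": 0,"wz": 2.4,"hand": 82}
    - {"dx": 1.72,"dy": 2.97,"dz": 0,"wx": 0,"wy": 0,"wz": 2.4,"hand": 82}
    - {"dx": 1.72,"dy": 2.97,"dz": 0,"wx": 0,"wy": 0,"wz": 2.4,"hand": 82}
    - {"dx": 1.72,"dy": 2.97,"dz": 0.3,"wx": 0,"wy": 0,"wz": 2.4,"hand": 82}
    - {"dx": 1.72,"dy": 2.97,"dz": 0.7,"wx": 0,"wy": 0,"wz": 2.4,"hand": 82}
    - {"dx": 1.72,"dy": 2.97,"dz": 1.1,"wx": 0,"wy": 0,"wz": 2.4,"hand": 82}
    - {"dx": 1.72,"dy": 2.97,"dz": 1.4,"wx": 0,"wy": 0,"wz": 2.4,"hand": 82}
    - {"dx": 1.72,"dy": 2.97,"dz": 1.6,"wx": 0,"wy": 0,"wz": 2.4,"hand": 82}
    - {"dx": 1.72,"dy": 2.97,"dz": 1.68,"wx": 0,"wy": 0,"wz": 2.4,"hand": 82}
    - {"dx": 1.72,"dy": 2.97,"dz": 1.68,"wx": 0,"wy": 0,"wz": 2.4,"hand": 82}

```text
clock: 32.25
eef_pos: [0.3999, 0.1646, -0.0242]
tool_rot: [0.152, 0.988, -0.0, -0.001]
ft_force: [0.9, -1.3, -0.4]
grip_width: 0.0821
grasp_force: 0.0
```

Request:
drive_tool:
  rows:
    - {"dx": 0,"dy": 0,"dz": 0,"wx": 0,"wy": 0,"wz": 0,"hand": 50}
    - {"dx": 0,"dy": 0,"dz": 0,"wx": 0,"wy": 0,"wz": 0,"hand": 50}
    - {"dx": 0,"dy": 0,"dz": 0,"wx": 0,"wy": 0,"wz": 0,"hand": 50}
    - {"dx": 0,"dy": 0,"dz": 0,"wx": 0,"wy": 0,"wz": 0,"hand": 50}
    - {"dx": 0,"dy": 0,"dz": 0,"wx": 0,"wy": 0,"wz": 0,"hand": 50}

```text
clock: 32.75
eef_pos: [0.4012, 0.165, -0.0224]
tool_rot: [0.152, 0.988, 0.0, 0.001]
ft_force: [-1.2, -0.6, 5.6]
grip_width: 0.0578
grasp_force: 63.0
```

```bash
python3 - <<'E'
from v import *
o=bot.get_obs(); p=o['eef_pos']; print(p,o['ft_force'],o['grip_width'],o['grasp_force'])
go(*ST,.03,np.pi/2+SY); go(*ST,p[2]+.016,np.pi/2+SY)
E
```

```text
[ 0.40121145  0.16504074 -0.02240893] [-1.17948272 -0.63689438  5.5560565 ] 0.05779805306747489 62.99695372581482
d [-4.355  1.438 -1.039] wz 0.23 | j6 0.7 pos [ 0.4012  0.165  -0.0224] yaw 1.266 t 32.75 grip 0.0578
d [-4.354  1.437 -0.311] wz 0.23 | j6 0.7 pos [ 0.4012  0.165  -0.0224] yaw 1.266 t 32.75 grip 0.0578
```

Request:
drive_tool:
  rows:
    - {"dx": 0,"dy": 0,"dz": -0.6,"wx": 0,"wy": 0,"wz": 0,"hand": 50}
    - {"dx": 0,"dy": 0,"dz": -1.3,"wx": 0,"wy": 0,"wz": 0,"hand": 50}
    - {"dx": -4.385,"dy": 1.445,"dz": -1.3,"wx": 0,"wy": 0,"wz": 0.23,"hand": 50}
    - {"dx": -4.385,"dy": 1.445,"dz": -1.3,"wx": 0,"wy": 0,"wz": 0.23,"hand": 50}
    - {"dx": -4.385,"dy": 1.445,"dz": -1.3,"wx": 0,"wy": 0,"wz": 0.23,"hand": 50}
    - {"dx": -4.385,"dy": 1.445,"dz": -1.3,"wx": 0,"wy": 0,"wz": 0.23,"hand": 50}
    - {"dx": -4.385,"dy": 1.445,"dz": -1.3,"wx": 0,"wy": 0,"wz": 0.23,"hand": 50}
    - {"dx": -4.385,"dy": 1.445,"dz": -1.3,"wx": 0,"wy": 0,"wz": 0.23,"hand": 50}
    - {"dx": -4.385,"dy": 1.445,"dz": -1.0,"wx": 0,"wy": 0,"wz": 0.23,"hand": 50}
    - {"dx": -4.385,"dy": 1.445,"dz": -0.7,"wx": 0,"wy": 0,"wz": 0.23,"hand": 50}
    - {"dx": -4.385,"dy": 1.445,"dz": -0.55,"wx": 0,"wy": 0,"wz": 0.23,"hand": 50}
    - {"dx": -4.385,"dy": 1.445,"dz": -0.55,"wx": 0,"wy": 0,"wz": 0.23,"hand": 50}

```text
clock: 33.95
eef_pos: [0.629, 0.1676, 0.0023]
tool_rot: [0.162, 0.987, -0.001, -0.002]
ft_force: [-0.2, 0.0, -2.6]
grip_width: 0.0575
grasp_force: 65.9
```

```bash
python3 - <<'E'
from v import *
bot.camera('side');o=bot.get_obs(); p=o['eef_pos']; print(p,o['ft_force'],o['grip_width'],o['grasp_force'])
for r in find('side','plate_1',p[2]+.0224,snap=False): print(r)
go(.632,.168,-.0065,np.pi/2+SY)
E
```

```text
[0.63006302 0.16782057 0.00343112] [ 0.25172272  0.19355039 -1.72710514] 0.05743871803396707 65.9089994430542
(array([ 0.5147, -0.264 ,  0.33  ,  0.1244]), 0.9, [287.0, 186.1, 32.8, 12.5])
(array([ 0.6294,  0.1695, -0.3102,  0.2511]), 0.87, [218.3, 278.7, 57.8, 29.2])
(array([ 0.6234, -0.1742, -1.3642,  0.4544]), 0.84, [245.5, 200.4, 25.8, 14.8])
(array([ 0.4036,  0.3076, -0.0712,  0.1445]), 0.65, [352.5, 332.1, 59.0, 33.7])
d [-0.02   0.006  0.216] wz 0.0 | j6 0.59 pos [0.6309 0.168  0.0043] yaw 1.246 t 34.05 grip 0.0576
```

Request:
drive_tool:
  rows:
    - {"dx": -0.025,"dy": 0.01,"dz": 0.08,"wx": 0,"wy": 0,"wz": 0,"hand": 50}
    - {"dx": -0.025,"dy": 0.01,"dz": 0.16,"wx": 0,"wy": 0,"wz": 0,"hand": 50}
    - {"dx": -0.025,"dy": 0.01,"dz": 0.22,"wx": 0,"wy": 0,"wz": 0,"hand": 50}
    - {"dx": -0.025,"dy": 0.01,"dz": 0.23,"wx": 0,"wy": 0,"wz": 0,"hand": 50}
    - {"dx": -0.025,"dy": 0.01,"dz": 0.23,"wx": 0,"wy": 0,"wz": 0,"hand": 50}
    - {"dx": -0.025,"dy": 0.01,"dz": 0.23,"wx": 0,"wy": 0,"wz": 0,"hand": 74}
    - {"dx": -0.025,"dy": 0.01,"dz": 0.23,"wx": 0,"wy": 0,"wz": 0,"hand": 74}
    - {"dx": -0.025,"dy": 0.01,"dz": 0.23,"wx": 0,"wy": 0,"wz": 0,"hand": 74}
    - {"dx": -0.025,"dy": 0.01,"dz": -0.2,"wx": 0,"wy": 0,"wz": 0,"hand": 74}
    - {"dx": -0.025,"dy": 0.01,"dz": -1.0,"wx": 0,"wy": 0,"wz": 0,"hand": 80}
    - {"dx": -0.025,"dy": 0.01,"dz": -1.0,"wx": 0,"wy": 0,"wz": 0,"hand": 80}
    - {"dx": -0.025,"dy": 0.01,"dz": -1.0,"wx": 0,"wy": 0,"wz": 0,"hand": 80}

```text
clock: 35.25
eef_pos: [0.6341, 0.1684, 0.0559]
tool_rot: [0.162, 0.987, 0.001, 0.002]
ft_force: [0.8, -0.9, -0.2]
grip_width: 0.0799
grasp_force: 0.0
```

```bash
python3 - <<'E'
from v import *
bot.camera('side');bot.camera('top')
for c in('side','top'):
  for r in find(c,'plate_1',.014,snap=False): print(c,r)
go(.396,.2821,.05,np.pi/2-.09);go(.396,.2821,-.025,np.pi/2-.09)
E
```

```text
side (array([ 0.6197, -0.1795, -1.4239,  0.6523]), 0.82, [246.9, 201.7, 23.5, 13.3])
side (array([ 0.6342,  0.1682, -0.3097,  0.0782]), 0.77, [217.1, 281.5, 53.1, 31.0])
side (array([ 0.5158, -0.2933,  0.3024,  0.0779]), 0.72, [287.0, 185.6, 32.2, 12.1])
side (array([ 0.399 ,  0.2978, -0.0839,  0.0755]), 0.56, [352.2, 332.8, 60.8, 36.1])
top (array([ 0.3949,  0.2784, -0.0996,  0.6734]), 0.89, [168.4, 253.6, 12.8, 29.6])
top (array([ 0.5127, -0.3234,  0.3478,  0.0172]), 0.64, [385.7, 211.8, 32.2, 33.5])
top (array([ 0.6334, -0.2076,  0.2321,  0.0548]), 0.57, [344.9, 174.2, 28.5, 27.1])
d [5.193 0.664 0.06 ] wz -2.69 | j6 0.58 pos [0.6314 0.1677 0.0524] yaw 1.246 t 35.45 grip 0.0798
d [5.189 0.667 1.56 ] wz -2.69 | j6 0.58 pos [0.6314 0.1677 0.0524] yaw 1.246 t 35.45 grip 0.0798
```

Request:
drive_tool:
  rows:
    - {"dx": 5.19,"dy": 0.665,"dz": 0,"wx": 0,"wy": 0,"wz": -2.69,"hand": 82}
    - {"dx": 5.19,"dy": 0.665,"dz": 0,"wx": 0,"wy": 0,"wz": -2.69,"hand": 82}
    - {"dx": 5.19,"dy": 0.665,"dz": 0,"wx": 0,"wy": 0,"wz": -2.69,"hand": 82}
    - {"dx": 5.19,"dy": 0.665,"dz": 0,"wx": 0,"wy": 0,"wz": -2.69,"hand": 82}
    - {"dx": 5.19,"dy": 0.665,"dz": 0,"wx": 0,"wy": 0,"wz": -2.69,"hand": 82}
    - {"dx": 5.19,"dy": 0.665,"dz": 0,"wx": 0,"wy": 0,"wz": -2.69,"hand": 82}
    - {"dx": 5.19,"dy": 0.665,"dz": 0,"wx": 0,"wy": 0,"wz": -2.69,"hand": 82}
    - {"dx": 5.19,"dy": 0.665,"dz": 0.4,"wx": 0,"wy": 0,"wz": -2.69,"hand": 82}
    - {"dx": 5.19,"dy": 0.665,"dz": 0.8,"wx": 0,"wy": 0,"wz": -2.69,"hand": 82}
    - {"dx": 5.19,"dy": 0.665,"dz": 1.2,"wx": 0,"wy": 0,"wz": -2.69,"hand": 82}
    - {"dx": 5.19,"dy": 0.665,"dz": 1.45,"wx": 0,"wy": 0,"wz": -2.69,"hand": 82}
    - {"dx": 5.19,"dy": 0.665,"dz": 1.56,"wx": 0,"wy": 0,"wz": -2.69,"hand": 82}
    - {"dx": 5.19,"dy": 0.665,"dz": 1.56,"wx": 0,"wy": 0,"wz": -2.69,"hand": 82}
    - {"dx": 5.19,"dy": 0.665,"dz": 1.56,"wx": 0,"wy": 0,"wz": -2.69,"hand": 50}
    - {"dx": 5.19,"dy": 0.665,"dz": 1.56,"wx": 0,"wy": 0,"wz": -2.69,"hand": 50}
    - {"dx": 5.19,"dy": 0.665,"dz": 1.56,"wx": 0,"wy": 0,"wz": -2.69,"hand": 50}
    - {"dx": 5.19,"dy": 0.665,"dz": 1.56,"wx": 0,"wy": 0,"wz": -2.69,"hand": 50}
    - {"dx": 5.19,"dy": 0.665,"dz": 1.56,"wx": 0,"wy": 0,"wz": -2.69,"hand": 50}

```text
clock: 37.25
eef_pos: [0.3986, 0.2828, -0.0228]
tool_rot: [0.045, 0.999, 0.0, 0.001]
ft_force: [0.5, -2.3, 5.7]
grip_width: 0.0578
grasp_force: 64.2
```

```bash
python3 - <<'E'
from v import *
o=bot.get_obs(); p=o['eef_pos']; print(p,o['ft_force'],o['grip_width'],o['grasp_force'])
go(.632,.168,p[2]+.026,np.pi/2+SY)
E
```

```text
[ 0.3986278   0.2827709  -0.02276652] [ 0.45804012 -2.29744436  5.69650474] 0.05780282856390295 64.22506928443909
d [-4.857 -1.863 -0.508] wz 2.69 | j6 0.71 pos [ 0.3986  0.2828 -0.0228] yaw 1.48 t 37.25 grip 0.0578
```

Request:
drive_tool:
  rows:
    - {"dx": 0,"dy": 0,"dz": -0.6,"wx": 0,"wy": 0,"wz": 0,"hand": 50}
    - {"dx": 0,"dy": 0,"dz": -1.4,"wx": 0,"wy": 0,"wz": 0,"hand": 50}
    - {"dx": -4.87,"dy": -1.863,"dz": -1.4,"wx": 0,"wy": 0,"wz": 2.69,"hand": 50}
    - {"dx": -4.87,"dy": -1.863,"dz": -1.4,"wx": 0,"wy": 0,"wz": 2.69,"hand": 50}
    - {"dx": -4.87,"dy": -1.863,"dz": -1.4,"wx": 0,"wy": 0,"wz": 2.69,"hand": 50}
    - {"dx": -4.87,"dy": -1.863,"dz": -1.4,"wx": 0,"wy": 0,"wz": 2.69,"hand": 50}
    - {"dx": -4.87,"dy": -1.863,"dz": -1.4,"wx": 0,"wy": 0,"wz": 2.69,"hand": 50}
    - {"dx": -4.87,"dy": -1.863,"dz": -1.4,"wx": 0,"wy": 0,"wz": 2.69,"hand": 50}
    - {"dx": -4.87,"dy": -1.863,"dz": -1.2,"wx": 0,"wy": 0,"wz": 2.69,"hand": 50}
    - {"dx": -4.87,"dy": -1.863,"dz": -0.9,"wx": 0,"wy": 0,"wz": 2.69,"hand": 50}
    - {"dx": -4.87,"dy": -1.863,"dz": -0.75,"wx": 0,"wy": 0,"wz": 2.69,"hand": 50}
    - {"dx": -4.87,"dy": -1.863,"dz": -0.75,"wx": 0,"wy": 0,"wz": 2.69,"hand": 50}

```text
clock: 38.45
eef_pos: [0.628, 0.1682, 0.011]
tool_rot: [0.161, 0.987, -0.001, -0.003]
ft_force: [0.0, -0.4, -2.6]
grip_width: 0.0574
grasp_force: 65.7
```

```bash
python3 - <<'E'
from v import *
bot.camera('side');o=bot.get_obs(); p=o['eef_pos']; print(p,o['ft_force'],o['grip_width'],o['grasp_force'])
for r in find('side','plate_1',p[2]+.0228,snap=False): print(r)
go(.6328,.1678,.003,np.pi/2+SY)
E
```

```text
[0.62925345 0.16834629 0.01233122] [-0.4233075   0.90571674 -1.39816826] 0.0572085450680597 65.74522733688354
(array([ 0.627 ,  0.2589, -1.7553,  1.028 ]), 0.96, [216.8, 286.4, 55.2, 23.5])
(array([ 0.5149, -0.2446,  0.2241,  0.2054]), 0.9, [287.6, 183.9, 31.5, 17.5])
(array([ 0.6282,  0.1709, -0.2944,  0.29  ]), 0.79, [218.4, 276.6, 58.1, 23.4])
(array([ 0.616 , -0.133 , -1.4196,  0.979 ]), 0.52, [245.6, 201.2, 25.0, 11.8])
d [-0.052  0.003  0.206] wz 0.02 | j6 0.58 pos [0.6303 0.1685 0.0133] yaw 1.247 t 38.55 grip 0.0574
```

Request:
drive_tool:
  rows:
    - {"dx": -0.03,"dy": 0,"dz": 0.08,"wx": 0,"wy": 0,"wz": 0,"hand": 50}
    - {"dx": -0.03,"dy": 0,"dz": 0.16,"wx": 0,"wy": 0,"wz": 0,"hand": 50}
    - {"dx": -0.03,"dy": 0,"dz": 0.21,"wx": 0,"wy": 0,"wz": 0,"hand": 50}
    - {"dx": -0.03,"dy": 0,"dz": 0.22,"wx": 0,"wy": 0,"wz": 0,"hand": 50}
    - {"dx": -0.03,"dy": 0,"dz": 0.22,"wx": 0,"wy": 0,"wz": 0,"hand": 50}
    - {"dx": -0.03,"dy": 0,"dz": 0.22,"wx": 0,"wy": 0,"wz": 0,"hand": 74}
    - {"dx": -0.03,"dy": 0,"dz": 0.22,"wx": 0,"wy": 0,"wz": 0,"hand": 74}
    - {"dx": -0.03,"dy": 0,"dz": 0.22,"wx": 0,"wy": 0,"wz": 0,"hand": 74}
    - {"dx": -0.03,"dy": 0,"dz": -0.2,"wx": 0,"wy": 0,"wz": 0,"hand": 74}
    - {"dx": -0.03,"dy": 0,"dz": -1.0,"wx": 0,"wy": 0,"wz": 0,"hand": 80}
    - {"dx": -0.03,"dy": 0,"dz": -1.0,"wx": 0,"wy": 0,"wz": 0,"hand": 80}
    - {"dx": -0.03,"dy": 0,"dz": -1.0,"wx": 0,"wy": 0,"wz": 0,"hand": 80}

```text
clock: 39.75
eef_pos: [0.6343, 0.1675, 0.0654]
tool_rot: [0.162, 0.987, 0.001, 0.002]
ft_force: [-0.5, -0.7, -0.4]
grip_width: 0.0801
grasp_force: 0.0
```

```bash
python3 - <<'E'
from v import *
bot.camera('side');bot.camera('top')
for r in find('side','plate_1',.024,snap=False): print(r)
for r in find('top','plate_1',0,snap=False): print('top',r)
go(.636,-.209,.05,np.pi/2+.22);go(.636,-.209,-.025,np.pi/2+.22)
E
```

```text
(array([ 0.5167, -0.2715,  0.3143,  0.19  ]), 0.9, [286.4, 184.3, 31.5, 10.8])
(array([ 0.6184, -0.1638, -1.3947,  0.5264]), 0.78, [246.1, 201.3, 25.4, 12.7])
(array([ 0.6314,  0.1667, -0.3302,  0.066 ]), 0.74, [217.6, 278.4, 56.3, 29.8])
(array([ 0.5322,  0.3002, -0.0375,  1.    ]), 0.59, [216.3, 287.4, 55.8, 22.5])
top (array([ 0.5151, -0.3253,  0.3308,  0.0203]), 0.9, [384.3, 214.1, 27.8, 32.1])
top (array([ 0.4551, -0.0775, -0.1069,  0.5008]), 0.63, [297.8, 238.9, 23.4, 21.3])
top (array([ 0.6365, -0.21  ,  0.2448,  0.0748]), 0.61, [346.2, 173.7, 25.5, 30.8])
d [-2.483 -7.096  0.244] wz -6.25 | j6 0.58 pos [0.6317 0.1669 0.0619] yaw 1.246 t 39.95 grip 0.0798
d [-2.486 -7.094  1.744] wz -6.25 | j6 0.58 pos [0.6317 0.1669 0.0619] yaw 1.246 t 39.95 grip 0.0798
```

Request:
drive_tool:
  rows:
    - {"dx": -2.5,"dy": -7.095,"dz": 0.2,"wx": 0,"wy": 0,"wz": -6.3,"hand": 82}
    - {"dx": -2.5,"dy": -7.095,"dz": 0.2,"wx": 0,"wy": 0,"wz": -6.3,"hand": 82}
    - {"dx": -2.5,"dy": -7.095,"dz": 0.2,"wx": 0,"wy": 0,"wz": -6.3,"hand": 82}
    - {"dx": -2.5,"dy": -7.095,"dz": 0.2,"wx": 0,"wy": 0,"wz": -6.3,"hand": 82}
    - {"dx": -2.5,"dy": -7.095,"dz": 0.2,"wx": 0,"wy": 0,"wz": -6.3,"hand": 82}
    - {"dx": -2.5,"dy": -7.095,"dz": 0.2,"wx": 0,"wy": 0,"wz": -6.3,"hand": 82}
    - {"dx": -2.5,"dy": -7.095,"dz": 0.2,"wx": 0,"wy": 0,"wz": -6.3,"hand": 82}
    - {"dx": -2.5,"dy": -7.095,"dz": 0.2,"wx": 0,"wy": 0,"wz": -6.3,"hand": 82}
    - {"dx": -2.5,"dy": -7.095,"dz": 0.2,"wx": 0,"wy": 0,"wz": -6.3,"hand": 82}
    - {"dx": -2.5,"dy": -7.095,"dz": 0.2,"wx": 0,"wy": 0,"wz": -6.3,"hand": 82}
    - {"dx": -2.5,"dy": -7.095,"dz": 0.6,"wx": 0,"wy": 0,"wz": -6.3,"hand": 82}
    - {"dx": -2.5,"dy": -7.095,"dz": 1.0,"wx": 0,"wy": 0,"wz": -6.3,"hand": 82}
    - {"dx": -2.5,"dy": -7.095,"dz": 1.4,"wx": 0,"wy": 0,"wz": -6.3,"hand": 82}
    - {"dx": -2.5,"dy": -7.095,"dz": 1.65,"wx": 0,"wy": 0,"wz": -6.3,"hand": 82}
    - {"dx": -2.5,"dy": -7.095,"dz": 1.74,"wx": 0,"wy": 0,"wz": -6.3,"hand": 82}
    - {"dx": -2.5,"dy": -7.095,"dz": 1.74,"wx": 0,"wy": 0,"wz": -6.3,"hand": 82}

```text
clock: 41.55
eef_pos: [0.6376, -0.2078, -0.0243]
tool_rot: [-0.113, 0.994, 0.0, -0.001]
ft_force: [-0.4, 0.4, 0.8]
grip_width: 0.0824
grasp_force: 0.0
```

Request:
drive_tool:
  rows:
    - {"dx": 0,"dy": 0,"dz": 0,"wx": 0,"wy": 0,"wz": 0,"hand": 50}
    - {"dx": 0,"dy": 0,"dz": 0,"wx": 0,"wy": 0,"wz": 0,"hand": 50}
    - {"dx": 0,"dy": 0,"dz": 0,"wx": 0,"wy": 0,"wz": 0,"hand": 50}
    - {"dx": 0,"dy": 0,"dz": 0,"wx": 0,"wy": 0,"wz": 0,"hand": 50}
    - {"dx": 0,"dy": 0,"dz": 0,"wx": 0,"wy": 0,"wz": 0,"hand": 50}

```text
clock: 42.05
eef_pos: [0.6395, -0.2093, -0.0215]
tool_rot: [-0.112, 0.994, -0.001, 0.002]
ft_force: [-0.4, 1.3, 6.2]
grip_width: 0.0574
grasp_force: 64.6
```

```bash
python3 - <<'E'
from v import *
o=bot.get_obs(); p=o['eef_pos']; print(p,o['ft_force'],o['grip_width'],o['grasp_force'])
go(.632,.168,p[2]+.036,np.pi/2+SY)
E
```

```text
[ 0.63947898 -0.20930539 -0.02150423] [-0.38752968  1.32622499  6.20499195] 0.05735088113784419 64.63942766189575
d [-1.538  7.389 -0.726] wz 6.3 | j6 -0.54 pos [ 0.6395 -0.2093 -0.0215] yaw 1.795 t 42.05 grip 0.0574
```

Request:
drive_tool:
  rows:
    - {"dx": 0,"dy": 0,"dz": -0.6,"wx": 0,"wy": 0,"wz": 0,"hand": 50}
    - {"dx": 0,"dy": 0,"dz": -1.5,"wx": 0,"wy": 0,"wz": 0,"hand": 50}
    - {"dx": -1.555,"dy": 7.39,"dz": -1.5,"wx": 0,"wy": 0,"wz": 6.3,"hand": 50}
    - {"dx": -1.555,"dy": 7.39,"dz": -1.5,"wx": 0,"wy": 0,"wz": 6.3,"hand": 50}
    - {"dx": -1.555,"dy": 7.39,"dz": -1.5,"wx": 0,"wy": 0,"wz": 6.3,"hand": 50}
    - {"dx": -1.555,"dy": 7.39,"dz": -1.5,"wx": 0,"wy": 0,"wz": 6.3,"hand": 50}
    - {"dx": -1.555,"dy": 7.39,"dz": -1.5,"wx": 0,"wy": 0,"wz": 6.3,"hand": 50}
    - {"dx": -1.555,"dy": 7.39,"dz": -1.5,"wx": 0,"wy": 0,"wz": 6.3,"hand": 50}
    - {"dx": -1.555,"dy": 7.39,"dz": -1.5,"wx": 0,"wy": 0,"wz": 6.3,"hand": 50}
    - {"dx": -1.555,"dy": 7.39,"dz": -1.5,"wx": 0,"wy": 0,"wz": 6.3,"hand": 50}
    - {"dx": -1.555,"dy": 7.39,"dz": -1.5,"wx": 0,"wy": 0,"wz": 6.3,"hand": 50}
    - {"dx": -1.555,"dy": 7.39,"dz": -1.5,"wx": 0,"wy": 0,"wz": 6.3,"hand": 50}
    - {"dx": -1.555,"dy": 7.39,"dz": -1.2,"wx": 0,"wy": 0,"wz": 6.3,"hand": 50}
    - {"dx": -1.555,"dy": 7.39,"dz": -1.0,"wx": 0,"wy": 0,"wz": 6.3,"hand": 50}
    - {"dx": -1.555,"dy": 7.39,"dz": -1.0,"wx": 0,"wy": 0,"wz": 6.3,"hand": 50}
    - {"dx": -1.555,"dy": 7.39,"dz": -1.0,"wx": 0,"wy": 0,"wz": 6.3,"hand": 50}

```text
clock: 43.65
eef_pos: [0.6312, 0.1674, 0.026]
tool_rot: [0.163, 0.987, -0.0, -0.001]
ft_force: [0.4, -0.2, -0.0]
grip_width: 0.0573
grasp_force: 64.5
```

```bash
python3 - <<'E'
from v import *
bot.camera('side');o=bot.get_obs(); p=o['eef_pos']; print(p,o['ft_force'],o['grip_width'],o['grasp_force'])
for r in find('side','plate_1',p[2]+.0215,snap=False): print(r)
go(.6328,.1678,.0142,np.pi/2+SY)
E
```

```text
[0.63167305 0.16775983 0.0265617 ] [ 0.00307176  0.41148163 -1.77148382] 0.05748152789993109 64.4616150856018
(array([0.6192, 0.2152, 0.3854, 1.2925]), 0.74, [217.5, 280.7, 59.8, 23.2])
(array([ 0.5141, -0.2149,  0.2459,  0.2088]), 0.61, [286.0, 184.8, 32.7, 13.5])
(array([ 0.6317,  0.1696, -0.2739,  0.3364]), 0.58, [218.5, 268.2, 57.8, 25.9])
(array([ 0.5257,  0.3293, -0.0375,  1.    ]), 0.53, [217.2, 288.0, 54.7, 22.4])
d [-0.017  0.001  0.255] wz -0.01 | j6 0.59 pos [0.632  0.168  0.0269] yaw 1.245 t 43.75 grip 0.0572
```

Request:
drive_tool:
  rows:
    - {"dx": -0.015,"dy": 0,"dz": 0.08,"wx": 0,"wy": 0,"wz": 0,"hand": 50}
    - {"dx": -0.015,"dy": 0,"dz": 0.16,"wx": 0,"wy": 0,"wz": 0,"hand": 50}
    - {"dx": -0.015,"dy": 0,"dz": 0.24,"wx": 0,"wy": 0,"wz": 0,"hand": 50}
    - {"dx": -0.015,"dy": 0,"dz": 0.27,"wx": 0,"wy": 0,"wz": 0,"hand": 50}
    - {"dx": -0.015,"dy": 0,"dz": 0.27,"wx": 0,"wy": 0,"wz": 0,"hand": 50}
    - {"dx": -0.015,"dy": 0,"dz": 0.27,"wx": 0,"wy": 0,"wz": 0,"hand": 74}
    - {"dx": -0.015,"dy": 0,"dz": 0.27,"wx": 0,"wy": 0,"wz": 0,"hand": 74}
    - {"dx": -0.015,"dy": 0,"dz": 0.27,"wx": 0,"wy": 0,"wz": 0,"hand": 74}
    - {"dx": -0.015,"dy": 0,"dz": -0.2,"wx": 0,"wy": 0,"wz": 0,"hand": 74}
    - {"dx": -0.015,"dy": 0,"dz": -1.0,"wx": 0,"wy": 0,"wz": 0,"hand": 80}
    - {"dx": -0.015,"dy": 0,"dz": -1.0,"wx": 0,"wy": 0,"wz": 0,"hand": 80}
    - {"dx": -0.015,"dy": 0,"dz": -1.0,"wx": 0,"wy": 0,"wz": 0,"hand": 80}

```text
clock: 44.95
eef_pos: [0.6336, 0.1688, 0.0784]
tool_rot: [0.162, 0.987, 0.001, 0.002]
ft_force: [-0.1, 0.1, -0.3]
grip_width: 0.0799
grasp_force: 0.0
```

```bash
python3 - <<'E'
from v import *
bot.camera('side');bot.camera('top')
for r in find('side','plate_1',.034,snap=False): print(r)
for r in find('top','plate_1',0,snap=False): print('top',r)
go(.515,-.325,.06,np.pi/2+.335);go(.515,-.325,-.025,np.pi/2+.335)
E
```

```text
(array([ 0.6141,  0.2724, -1.5728,  1.6532]), 0.83, [215.4, 288.1, 57.7, 18.5])
(array([ 0.6317,  0.1689, -0.3273,  0.0343]), 0.76, [216.4, 272.9, 60.0, 32.5])
(array([ 0.5168, -0.2449,  0.3157,  0.1498]), 0.58, [287.4, 183.9, 31.8, 15.1])
(array([ 0.6266,  0.2175, -1.3634,  4.3657]), 0.52, [220.2, 285.1, 53.6, 11.1])
top (array([ 0.5147, -0.3261,  0.3544,  0.0205]), 0.89, [386.8, 214.5, 27.6, 33.0])
d [ -0.951 -10.087   0.312] wz -7.56 | j6 0.59 pos [0.6311 0.1681 0.0749] yaw 1.246 t 45.15 grip 0.0798
d [ -0.955 -10.084   2.012] wz -7.56 | j6 0.59 pos [0.6311 0.1681 0.0749] yaw 1.246 t 45.15 grip 0.0798
```

Three plates are well aligned. Now the last plate.

Request:
drive_tool:
  rows:
    - {"dx": -0.955,"dy": -10.085,"dz": 0.1,"wx": 0,"wy": 0,"wz": -7.6,"hand": 82}
    - {"dx": -0.955,"dy": -10.085,"dz": 0.1,"wx": 0,"wy": 0,"wz": -7.6,"hand": 82}
    - {"dx": -0.955,"dy": -10.085,"dz": 0.1,"wx": 0,"wy": 0,"wz": -7.6,"hand": 82}
    - {"dx": -0.955,"dy": -10.085,"dz": 0.1,"wx": 0,"wy": 0,"wz": -7.6,"hand": 82}
    - {"dx": -0.955,"dy": -10.085,"dz": 0.1,"wx": 0,"wy": 0,"wz": -7.6,"hand": 82}
    - {"dx": -0.955,"dy": -10.085,"dz": 0.1,"wx": 0,"wy": 0,"wz": -7.6,"hand": 82}
    - {"dx": -0.955,"dy": -10.085,"dz": 0.1,"wx": 0,"wy": 0,"wz": -7.6,"hand": 82}
    - {"dx": -0.955,"dy": -10.085,"dz": 0.1,"wx": 0,"wy": 0,"wz": -7.6,"hand": 82}
    - {"dx": -0.955,"dy": -10.085,"dz": 0.1,"wx": 0,"wy": 0,"wz": -7.6,"hand": 82}
    - {"dx": -0.955,"dy": -10.085,"dz": 0.1,"wx": 0,"wy": 0,"wz": -7.6,"hand": 82}
    - {"dx": -0.955,"dy": -10.085,"dz": 0.1,"wx": 0,"wy": 0,"wz": -7.6,"hand": 82}
    - {"dx": -0.955,"dy": -10.085,"dz": 0.1,"wx": 0,"wy": 0,"wz": -7.6,"hand": 82}
    - {"dx": -0.955,"dy": -10.085,"dz": 0.1,"wx": 0,"wy": 0,"wz": -7.6,"hand": 82}
    - {"dx": -0.955,"dy": -10.085,"dz": 0.7,"wx": 0,"wy": 0,"wz": -7.6,"hand": 82}
    - {"dx": -0.955,"dy": -10.085,"dz": 1.3,"wx": 0,"wy": 0,"wz": -7.6,"hand": 82}
    - {"dx": -0.955,"dy": -10.085,"dz": 1.7,"wx": 0,"wy": 0,"wz": -7.6,"hand": 82}
    - {"dx": -0.955,"dy": -10.085,"dz": 1.95,"wx": 0,"wy": 0,"wz": -7.6,"hand": 82}
    - {"dx": -0.955,"dy": -10.085,"dz": 2.01,"wx": 0,"wy": 0,"wz": -7.6,"hand": 82}
    - {"dx": -0.955,"dy": -10.085,"dz": 2.01,"wx": 0,"wy": 0,"wz": -7.6,"hand": 82}

```text
clock: 47.05
eef_pos: [0.5169, -0.3237, -0.024]
tool_rot: [-0.169, 0.986, 0.0, -0.0]
ft_force: [0.3, 0.5, -0.3]
grip_width: 0.0822
grasp_force: 0.0
```

Request:
drive_tool:
  rows:
    - {"dx": 0,"dy": 0,"dz": 0,"wx": 0,"wy": 0,"wz": 0,"hand": 50}
    - {"dx": 0,"dy": 0,"dz": 0,"wx": 0,"wy": 0,"wz": 0,"hand": 50}
    - {"dx": 0,"dy": 0,"dz": 0,"wx": 0,"wy": 0,"wz": 0,"hand": 50}
    - {"dx": 0,"dy": 0,"dz": 0,"wx": 0,"wy": 0,"wz": 0,"hand": 50}
    - {"dx": 0,"dy": 0,"dz": 0,"wx": 0,"wy": 0,"wz": 0,"hand": 50}

```text
clock: 47.55
eef_pos: [0.5178, -0.3255, -0.0219]
tool_rot: [-0.168, 0.986, -0.001, 0.002]
ft_force: [-0.4, 1.8, 5.6]
grip_width: 0.0572
grasp_force: 64.3
```

```bash
python3 - <<'E'
from v import *
o=bot.get_obs(); p=o['eef_pos']; print(p,o['ft_force'],o['grip_width'],o['grasp_force'])
go(.632,.168,p[2]+.060,np.pi/2+SY)
E
```

```text
[ 0.51784747 -0.32550293 -0.02193385] [-0.35173066  1.77913137  5.56039149] 0.05721642335029066 64.33470368385315
d [-5.431  8.551 -1.208] wz 7.6 | j6 -0.9 pos [ 0.5178 -0.3255 -0.0219] yaw 1.909 t 47.55 grip 0.0572
```

Request:
drive_tool:
  rows:
    - {"dx": 0,"dy": 0,"dz": -0.7,"wx": 0,"wy": 0,"wz": 0,"hand": 50}
    - {"dx": 0,"dy": 0,"dz": -1.6,"wx": 0,"wy": 0,"wz": 0,"hand": 50}
    - {"dx": -5.45,"dy": 8.55,"dz": -1.6,"wx": 0,"wy": 0,"wz": 7.6,"hand": 50}
    - {"dx": -5.45,"dy": 8.55,"dz": -1.6,"wx": 0,"wy": 0,"wz": 7.6,"hand": 50}
    - {"dx": -5.45,"dy": 8.55,"dz": -1.6,"wx": 0,"wy": 0,"wz": 7.6,"hand": 50}
    - {"dx": -5.45,"dy": 8.55,"dz": -1.6,"wx": 0,"wy": 0,"wz": 7.6,"hand": 50}
    - {"dx": -5.45,"dy": 8.55,"dz": -1.6,"wx": 0,"wy": 0,"wz": 7.6,"hand": 50}
    - {"dx": -5.45,"dy": 8.55,"dz": -1.6,"wx": 0,"wy": 0,"wz": 7.6,"hand": 50}
    - {"dx": -5.45,"dy": 8.55,"dz": -1.6,"wx": 0,"wy": 0,"wz": 7.6,"hand": 50}
    - {"dx": -5.45,"dy": 8.55,"dz": -1.6,"wx": 0,"wy": 0,"wz": 7.6,"hand": 50}
    - {"dx": -5.45,"dy": 8.55,"dz": -1.6,"wx": 0,"wy": 0,"wz": 7.6,"hand": 50}
    - {"dx": -5.45,"dy": 8.55,"dz": -1.6,"wx": 0,"wy": 0,"wz": 7.6,"hand": 50}
    - {"dx": -5.45,"dy": 8.55,"dz": -1.6,"wx": 0,"wy": 0,"wz": 7.6,"hand": 50}
    - {"dx": -5.45,"dy": 8.55,"dz": -1.6,"wx": 0,"wy": 0,"wz": 7.6,"hand": 50}
    - {"dx": -5.45,"dy": 8.55,"dz": -1.6,"wx": 0,"wy": 0,"wz": 7.6,"hand": 50}
    - {"dx": -5.45,"dy": 8.55,"dz": -1.3,"wx": 0,"wy": 0,"wz": 7.6,"hand": 50}
    - {"dx": -5.45,"dy": 8.55,"dz": -1.2,"wx": 0,"wy": 0,"wz": 7.6,"hand": 50}
    - {"dx": -5.45,"dy": 8.55,"dz": -1.2,"wx": 0,"wy": 0,"wz": 7.6,"hand": 50}
    - {"dx": -5.45,"dy": 8.55,"dz": -1.2,"wx": 0,"wy": 0,"wz": 7.6,"hand": 50}

```text
clock: 49.45
eef_pos: [0.6316, 0.1677, 0.0361]
tool_rot: [0.163, 0.987, -0.0, -0.0]
ft_force: [0.1, -0.8, -0.8]
grip_width: 0.0572
grasp_force: 64.8
```

```bash
python3 - <<'E'
from v import *
bot.camera('side');o=bot.get_obs(); p=o['eef_pos']; print(p,o['ft_force'],o['grip_width'],o['grasp_force'])
for r in find('side','plate_1',p[2]+.0219,snap=False): print(r)
go(.633,.1678,.0238,np.pi/2+SY)
E
```

```text
[0.63192875 0.16808265 0.03646627] [ 0.27320998  0.57198122 -1.99673179] 0.05752653627519865 64.84778881072998
(array([ 0.5232,  0.3442, -0.0375,  1.    ]), 0.83, [217.6, 288.8, 57.9, 20.7])
(array([ 0.6226,  0.2158, -0.0821,  1.2286]), 0.71, [216.4, 276.0, 58.2, 23.2])
(array([ 0.519 ,  0.333 , -0.0375,  1.    ]), 0.7, [219.8, 285.0, 55.3, 19.4])
(array([ 0.633 ,  0.1699, -0.2779,  0.3096]), 0.63, [216.0, 263.6, 55.8, 25.6])
d [-0.021 -0.006  0.257] wz -0.01 | j6 0.59 pos [0.6321 0.1684 0.0366] yaw 1.245 t 49.55 grip 0.0572
```

Request:
drive_tool:
  rows:
    - {"dx": -0.015,"dy": -0.006,"dz": 0.08,"wx": 0,"wy": 0,"wz": 0,"hand": 50}
    - {"dx": -0.015,"dy": -0.006,"dz": 0.16,"wx": 0,"wy": 0,"wz": 0,"hand": 50}
    - {"dx": -0.015,"dy": -0.006,"dz": 0.24,"wx": 0,"wy": 0,"wz": 0,"hand": 50}
    - {"dx": -0.015,"dy": -0.006,"dz": 0.265,"wx": 0,"wy": 0,"wz": 0,"hand": 50}
    - {"dx": -0.015,"dy": -0.006,"dz": 0.265,"wx": 0,"wy": 0,"wz": 0,"hand": 50}
    - {"dx": -0.015,"dy": -0.006,"dz": 0.265,"wx": 0,"wy": 0,"wz": 0,"hand": 74}
    - {"dx": -0.015,"dy": -0.006,"dz": 0.265,"wx": 0,"wy": 0,"wz": 0,"hand": 74}
    - {"dx": -0.015,"dy": -0.006,"dz": 0.265,"wx": 0,"wy": 0,"wz": 0,"hand": 74}
    - {"dx": -0.015,"dy": -0.006,"dz": -0.2,"wx": 0,"wy": 0,"wz": 0,"hand": 74}
    - {"dx": -0.015,"dy": -0.006,"dz": -1.2,"wx": 0,"wy": 0,"wz": 0,"hand": 80}
    - {"dx": -0.015,"dy": -0.006,"dz": -1.5,"wx": 0,"wy": 0,"wz": 0,"hand": 80}

```text
clock: 50.65
eef_pos: [0.6351, 0.1692, 0.1166]
tool_rot: [0.162, 0.987, 0.002, 0.004]
ft_force: [0.7, 0.6, 1.7]
grip_width: 0.0801
grasp_force: 0.0
```

```bash
python3 - <<'E'
from v import *
go(.2,-.42,.16)
E
```

```text
d [  4.476 -13.943  -0.966] wz 0 | j6 0.59 pos [0.6351 0.1692 0.1166] yaw 1.246 t 50.65 grip 0.0801
```

Request:
drive_tool:
  rows:
    - {"dx": 4.47,"dy": -13.9,"dz": -1,"wx": 0,"wy": 0,"wz": 0,"hand": 80}
    - {"dx": 4.47,"dy": -13.9,"dz": -1,"wx": 0,"wy": 0,"wz": 0,"hand": 80}
    - {"dx": 4.47,"dy": -13.9,"dz": -1,"wx": 0,"wy": 0,"wz": 0,"hand": 80}
    - {"dx": 4.47,"dy": -13.9,"dz": -1,"wx": 0,"wy": 0,"wz": 0,"hand": 80}
    - {"dx": 4.47,"dy": -13.9,"dz": -1,"wx": 0,"wy": 0,"wz": 0,"hand": 80}
    - {"dx": 4.47,"dy": -13.9,"dz": -1,"wx": 0,"wy": 0,"wz": 0,"hand": 80}
    - {"dx": 4.47,"dy": -13.9,"dz": -1,"wx": 0,"wy": 0,"wz": 0,"hand": 80}
    - {"dx": 4.47,"dy": -13.9,"dz": -1,"wx": 0,"wy": 0,"wz": 0,"hand": 80}
    - {"dx": 4.47,"dy": -13.9,"dz": -1,"wx": 0,"wy": 0,"wz": 0,"hand": 80}
    - {"dx": 4.47,"dy": -13.9,"dz": -1,"wx": 0,"wy": 0,"wz": 0,"hand": 80}
    - {"dx": 4.47,"dy": -13.9,"dz": -1,"wx": 0,"wy": 0,"wz": 0,"hand": 80}
    - {"dx": 4.47,"dy": -13.9,"dz": -1,"wx": 0,"wy": 0,"wz": 0,"hand": 80}
    - {"dx": 4.47,"dy": -13.9,"dz": -1,"wx": 0,"wy": 0,"wz": 0,"hand": 80}
    - {"dx": 4.47,"dy": -13.9,"dz": -1,"wx": 0,"wy": 0,"wz": 0,"hand": 80}
    - {"dx": 4.47,"dy": -13.9,"dz": -1,"wx": 0,"wy": 0,"wz": 0,"hand": 80}
    - {"dx": 4.47,"dy": -13.9,"dz": -1,"wx": 0,"wy": 0,"wz": 0,"hand": 80}
    - {"dx": 4.47,"dy": -13.9,"dz": -1,"wx": 0,"wy": 0,"wz": 0,"hand": 80}

```text
clock: 52.35
eef_pos: [0.198, -0.419, 0.161]
tool_rot: [0.163, 0.987, 0.0, 0.0]
ft_force: [0.4, -0.4, -0.3]
grip_width: 0.08
grasp_force: 0.0
```

```bash
python3 - <<'E'
from v import *
print(bot.get_obs()['eef_pos'])
s=bot.camera('side');t=bot.camera('top')
A=rectify(t,'top',TR[0],TR[1],TY,.04,250,180,2); B=rectify(t,'top',ST[0],ST[1],SY,.054,125,125,2.4 if 0 else 2)
C=cv2.resize(s[200:310,170:350],None,fx=2.2,fy=2.2,interpolation=cv2.INTER_CUBIC)[:,:396]
o=np.zeros((602,752,3),np.uint8); o[:360,:500]=A; o[:250,502:752]=B; o[360:602,:396]=C
cv2.imwrite('pics/f.png',cv2.convertScaleAbs(o[:600],alpha=1.5)[...,::-1])
for n,z in(('plate_1',.044),('bar_block',.004),('square_block',.004),('d_block',.004),('hex_block',.004),('oring_tin',.004)):
  for r in find('top',n,z,snap=False): print(n,r)
for n in PK: print(n,pk(n).round(4))
E
```

```text
[ 0.19796288 -0.41903346  0.16101185]
plate_1 (array([ 0.6297,  0.1691, -0.3161,  0.0314]), 0.6, [213.1, 170.9, 30.1, 35.9])
plate_1 (array([ 0.5115, -0.0407, -1.5613,  0.8495]), 0.52, [287.1, 211.0, 68.8, 89.4])
bar_block (array([ 0.4667,  0.0085, -0.0783,  0.041 ]), 0.65, [270.4, 229.3, 16.0, 33.3])
square_block (array([ 0.4373, -0.0734, -1.7218,  0.0313]), 0.77, [297.9, 237.9, 24.2, 18.1])
square_block (array([ 0.5157, -0.04  , -1.0816,  0.9073]), 0.56, [286.8, 212.4, 67.9, 87.1])
d_block (array([ 0.5851, -0.0009, -0.0667,  0.0336]), 0.83, [273.9, 187.2, 17.1, 31.4])
hex_block (array([ 0.5172, -0.0787, -1.1758,  0.0427]), 0.69, [300.4, 210.9, 16.5, 20.5])
oring_tin (array([ 0.5909, -0.0864, -0.0511,  0.0779]), 0.69, [304.9, 187.8, 15.7, 22.5])
bar [0.4692 0.0096]
d [ 0.5857 -0.0016]
square [ 0.4396 -0.0734]
hex [ 0.5173 -0.0809]
tin [ 0.5916 -0.0884]
```

View pics/f.png

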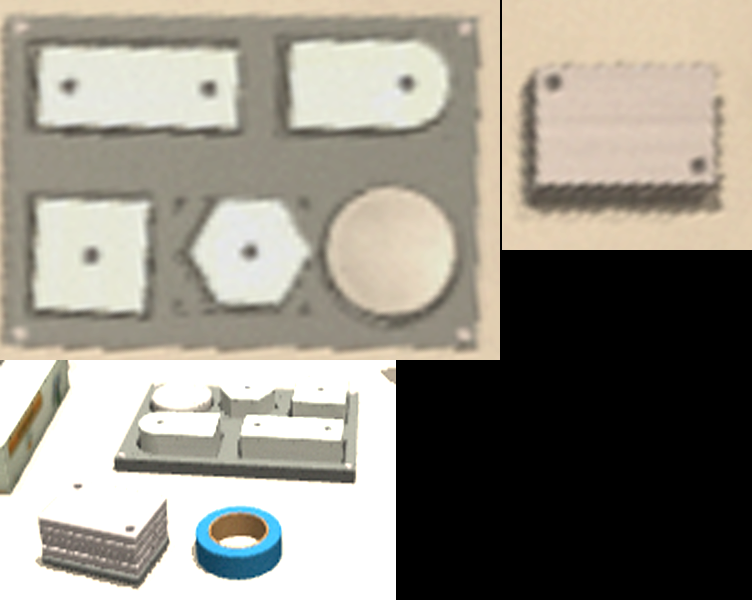

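The final view shows all five pieces inside their pockets, with fits within 3 mm of the pocket centres. The four plates are stacked flush on the stand (crop 627,130), and the tape is undisturbed. Handing in.

```bash
python3 -c "
from workcell import bot
print(bot.job_done())"
```

```text
the job is handed in; nothing more can be done
None
```

I handed the job in at about 52 s: all five pieces sit in their pockets and the four plates are piled flush on the stand. The tape roll was not moved; I did not re-check the memory stick, though the arm never worked next to it. The call gave no verdict back. While I was finding a height offset in the arm's reading, one finger pressed on the square block at about 38 N, just under the 40 N limit.

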